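# Dinosaur into the pop-out tray

### The job

Put the dinosaur away in the tackle box: push the front of the box's tray in so that it pops out, stand the dinosaur on its feet in the tray, and push the tray in again until it latches shut. Leave everything else on the table where it is.

Things in the scene. Friction and masses are not known exactly. Their poses are not given: they have to be found in the camera images.
- tackle_box: gray plastic tackle box fixed to the table, 216 mm deep (its x), 240 mm wide (its y), lid top at 122 mm, carrying handle above it up to 141 mm. Origin under its centre, z up. One tray, like a drawer without handle, fills its front, which looks along the box's -x; the tray comes out along -x. The lid overhangs the shut tray's front by 15 mm, its underside at 100 mm height, so the front can only be pushed with the tool leaning back from it (about 40 degrees from vertical).
- tray (a joint): how far the tray is out (m): about 0.002 latched shut, 0.170 fully out, -0.011 at the inner stop. Touch latch: pushed in to the inner stop (13 mm from latched) and let go, it springs out to 0.170 by itself; pushed in from fully out to the inner stop and let go, it springs back to 0.002 and stays. Spring 2.5 to 3.5 N outward all the way, plus 14 N per m/s.
- tray_front (a point): centre of the outer face of the tray's front panel, 50 mm above the table; axes as the box's, moves with the tray. The panel is 212 mm wide, 12 mm thick, from 17 to 87 mm height
- tray_floor (a point): centre of the tray's inner floor, 20 mm above the table, 82 mm behind the front panel's outer face; axes as the box's, moves with the tray. Inside, the tray is 140 mm (x) by 200 mm (y); side and back walls reach 54 mm height, the front panel 87 mm. With the tray fully out, the whole floor lies clear of the lid
- dinosaur: hard plastic long-necked dinosaur standing on four legs, 108 mm long along its x axis (head at +x, 55 mm ahead of the origin; tail 53 mm behind), 34 mm wide (its y), 75 mm tall at the head; trunk 56 mm long from 24 to 52 mm height (flank widest at 38 mm), legs below; 110 g. Origin on the ground under its trunk's centre, z up
- jar: bystander: closed jar, 72 mm across, 82 mm tall, two marbles inside; origin under its centre
- mold: bystander: flat coral ring-shaped bracelet mold, 82 mm across, 14 mm high; origin under its centre
- pinwheel: bystander: chrome pinwheel lying down, stick 280 mm long along its x axis, wheel of 90 mm at the +x end; origin under the stick's middle
- mug: bystander: white mug, 82 mm across, 90 mm tall; origin under its centre
- glue: bystander: bottle, 56 mm across, 130 mm tall; origin under its centre
There are look-alikes about, which are no part of the job. Several things look just like the dinosaur: the one meant starts farthest to the robot's right.

How it is judged (in metres and radians):
On the way, in this order (a step that is already met when the one before it is completed fails the run):
1. the tray has popped out (more than 140 mm) (value of joint tray above 0.14 m), for 0.2 s.
2. the dinosaur stands in the open tray, released (x of dinosaur in the frame of tray_floor between -0.07 and 0.07 m and y of dinosaur in the frame of tray_floor between -0.1 and 0.1 m and z of dinosaur in the frame of tray_floor between -0.006 and 0.012 m and angle between dinosaur's own z axis and vertical below 0.25 rad and linear speed of dinosaur below 0.03 m/s and contact force between the fingers and dinosaur below 0.05 N and value of joint tray above 0.1 m), for 0.2 s.
At the end, for the whole second after the job is handed in: The tray is latched shut by itself (within about 5 mm of its shut position, at rest) with the dinosaur standing inside it on its feet: over the tray floor, feet on the floor (within 12 mm), leaning less than 0.25 rad, at rest (x of dinosaur in the frame of tray_floor between -0.07 and 0.07 m and y of dinosaur in the frame of tray_floor between -0.1 and 0.1 m and z of dinosaur in the frame of tray_floor between -0.006 and 0.012 m and angle between dinosaur's own z axis and vertical below 0.25 rad and linear speed of dinosaur below 0.03 m/s and value of joint tray between -0.004 and 0.005 m and velocity of joint tray below 0.02 m/s); the robot touches nothing.
It fails at once if a bystander is moved more than 30 mm (distance of any of jar, mold, pinwheel, mug, glue from where it was at the start of the episode above 0.03 m).
It fails at once if the jar, the mug or the bottle is tipped over (angle between any of jar, mug, glue's own z axis and vertical above 0.5 rad).
It also fails if it takes over 72 s, if anything falls off the work surface, if the arm or the gripper's body presses on something with over 40 N, if the wrist force passes 120 N, or if a joint passes its speed limit or range.

### The arm

A 6-joint arm with a two-finger parallel gripper is mounted at the origin on the work surface. World frame = base frame: x ahead of the robot, y to its left, z up, the work surface at z = 0. Lengths are in m, angles in degrees, forces in N, time in s.
With the tool pointing down it reaches from about 0.4 to 0.825 m from the base axis. Payload 7 kg.
Tool frame: the origin (TCP) lies at the very end of the fingers, on their centre line; the grasp point (between the pads) lies 19 mm behind it; z points along the fingers, y is the line along which they close (so a half turn about z gives the same grasp; the last joint's range is limited). The gripper opens to 88 mm and grips with 3 to 60 N. Pads are 19 mm wide; open, the fingers measure 130 mm over their backs; the gripper's body (78 mm by 193 mm) begins 47 mm behind the grasp point.
Start: joints at [-47.034, 20.546, 0.682, 0, -70.136, -16.507], TCP at [0.301, -0.604, 0.194] pointing down, gripper open.
Joint ranges: [-176.03, 176.03], [-82.01, 121.73], [-58.28, 71.71], [-173.87, 95.51], [-174.79, -0.11], [-173.66, 173.66]. Speed limits (degrees/s): [136.94, 136.94, 172.46, 180, 180, 180].

### API

Orientations are given as [roll, pitch, yaw] about the fixed x, y, z axes, in that order (R = Rz(yaw) Ry(pitch) Rx(roll)).
In Python, from plant import ctrl gives the robot as it stands.
- The arm moves only by the tool carry_out, never from a script. Its argument "deltas" is a list that holds one entry, the list of rows, each a list of 5 numbers: the shift along the tool's x, y, z scaled (see below), then the turn about the tool's z scaled (see below), then the opening, from -1 (shut) to 1 (fully open). A call has 1 to 5 rows; each row is the pose to reach, as a shift and turn from the pose commanded when the call began, along the tool's axes at that moment, turning the shorter way round; what a row does not reach only later rows make up. The controller multiplies each number of a shift by 20 cm and each number of a turn by 2 pi rad. A row lasts 1/10 s, in which the tool goes at most 50 mm and 8.59 degrees, less where a joint would pass 70% of its speed; a pose out of reach is approached as far as the arm can. A call with a number of a shift or a turn outside -1 to 1 is refused whole. A call with a gripper value outside its range is refused whole. The fingers move at their own pace and stop on an object; the grip force is fixed at half the most. Time passes only in rows, so rows that repeat a pose let the fingers close. It gives the time, the measured TCP pose, the force, the opening and the grip force at its end, in the units of the state.
- ctrl.get_obs(): the state, without advancing time (a new reading comes with each control period).
- ctrl.snapshot(name): name is "scene" or "top" or "wrist"; returns a dict with "color" (480x640x3 uint8, red, green, blue), "camera_matrix" (3x3 intrinsics, pixels), "k1" (the pictures are not rectified: a ray, as slopes to the right and down, at radius r is drawn at 1 + k1 r^2 times it, then the intrinsics apply), "R" (3x3) and "t" (3): a world point X has camera coordinates R X + t. Camera axes: x right, y down, z forward; pixel columns grow to the right and rows downward; lengths in m; the calibration is good to about 2 mm. A picture is of the moment at which its call begins. There is no depth.
- ctrl.close_job(): hands the job in; it is judged then, once.
Trained networks look in a picture, given as the dict that the camera call returned (one of the last four; its "shot" number tells which), for a name from the list of things; names that differ only in an ending like _2 or _b are one class to them, and where a whole thing is asked for, a point or a joint stands for the part that bears it (a point fixed in the world has none). Each returns a list of dicts, best first, with "p" (0 to 1); they miss things now and then, are a little off and sometimes report something else, mostly with a low value. They report only what shows in the picture. A call takes as long as a camera call. They do not tell look-alikes from the thing itself.
- ctrl.search_frame(picture, name): "centre" ([column, row] in pixels, amid what is visible of it).
- ctrl.silhouettes(picture, name): "mask" (480x640 bool, what is visible of it) and "centre" ([column, row] in pixels, amid what is visible of it).
- ctrl.spot_point(picture, name): "centre" ([column, row] in pixels: a listed point, or the origin of a listed thing).
The state is a dict: "clock": time; "joint_pos": joint angles; "qvel": joint speeds; "tau": joint torques, N m; "tool_pos": TCP position; "orientation": TCP orientation; "force": force on the tool from outside, world axes, zero at the start; "moment": the same for the moment, N m; "opening": finger opening in m; "gripper_force": force on a finger pad.
Only numpy, scipy, OpenCV 4.12 (cv2) and the standard library are available. Lean on these libraries where they do the work, as an engineer would, in place of code of your own. Each camera call takes 0.05 s, during which the arm holds its last target. There are 200 camera calls.

## Working session

There is one attempt and no reset: what is moved stays moved. The work goes in short steps, Python scripts to look and compute and a tool call to move; the robot and the scene stay as the last step left them, time stands still between calls to the robot, and variables do not carry over. Pictures are saved under pics/ and viewed, at most 10 in all, crops included, and the job is handed in when it is done.

Besides the shell and the picture viewer there is one more tool, called after "Emit:" as a command line: name --argument value ..., lists and objects as JSON in quotes. carry_out: Moves the arm, as the interface text tells. Its arguments: {"type":"object","properties":{"deltas":{"type":"array"}},"required":["deltas"]}

```bash
ls; mkdir -p pics
cat > h.py <<'E'
import numpy as np, cv2
from plant import ctrl
from scipy.spatial.transform import Rotation as Ro
def ray(s,px):
    K=np.array(s["camera_matrix"]);k1=s["k1"]
    d=np.array([(px[0]-K[0,2])/K[0,0],(px[1]-K[1,2])/K[1,1]])
    u=d.copy()
    for _ in range(20): u=d/(1+k1*(u@u))
    R=np.array(s["R"]);t=np.array(s["t"])
    return -R.T@t, R.T@np.array([u[0],u[1],1])
def onz(s,px,z):
    c,d=ray(s,px); return c+d*(z-c[2])/d[2]
def proj(s,X):
    p=np.array(s["R"])@np.array(X)+np.array(s["t"]);u=p[:2]/p[2];u=u*(1+s["k1"]*(u@u))
    K=np.array(s["camera_matrix"]);return np.array([K[0,0]*u[0]+K[0,2],K[1,1]*u[1]+K[1,2]])
def tri(a,pa,b,pb):
    c1,d1=ray(a,pa);c2,d2=ray(b,pb)
    k=np.linalg.lstsq(np.c_[d1,-d2],c2-c1,rcond=None)[0]
    p,q=c1+k[0]*d1,c2+k[1]*d2; return (p+q)/2,np.linalg.norm(p-q)
def save(s,n): cv2.imwrite("pics/"+n,s["color"][:,:,::-1])
E
cat > a.py <<'E'
from h import *
np.set_printoptions(precision=3,suppress=True)
o=ctrl.get_obs();print(o)
S=ctrl.snapshot("scene");T=ctrl.snapshot("top")
save(S,"s0.png");save(T,"t0.png")
for s in (S,T):
    print("cam",ray(s,(320,240))[0])
    for n,z in [("dinosaur",0),("tray_front",.05),("tackle_box",0),("jar",0),("mold",0),("pinwheel",0),("mug",0),("glue",0)]:
        for r in ctrl.spot_point(s,n): print(n,round(r["p"],2),np.round(r["centre"],0),onz(s,r["centre"],z))
E
python3 a.py
```

```text
pics
{'clock': 0.0, 'joint_pos': array([-47.035,  20.592,   0.635,  -0.02 , -70.136, -16.506]), 'qvel': array([ 0.124, -0.025, -0.064,  0.02 ,  0.043, -0.049]), 'tau': array([ -0.   , -58.271,  29.306,   6.997,   0.007,  -0.   ]), 'tool_pos': array([ 0.3  , -0.604,  0.193]), 'orientation': array([ 179.906,   -0.008, -153.548]), 'force': array([ 0.277, -0.594,  0.555]), 'moment': array([ 0.03 , -0.079, -0.049]), 'gripper_force': 0.0, 'opening': 0.08797965532523262}
cam [1.081 0.495 0.743]
dinosaur 0.81 [465. 246.] [0.331 0.195 0.   ]
dinosaur 0.81 [353. 183.] [ 0.323 -0.115  0.   ]
dinosaur 0.78 [231. 227.] [ 0.618 -0.213  0.   ]
tackle_box 0.66 [434. 346.] [0.58  0.287 0.   ]
jar 0.6 [301. 202.] [ 0.458 -0.158  0.   ]
mold 0.62 [245. 172.] [ 0.465 -0.345  0.   ]
pinwheel 0.57 [245. 321.] [0.765 0.003 0.   ]
mug 0.75 [151. 213.] [ 0.711 -0.387  0.   ]
mug 0.71 [227. 228.] [ 0.626 -0.217  0.   ]
glue 0.63 [330. 397.] [0.774 0.219 0.   ]
cam [ 0.376 -0.008  0.986]
dinosaur 0.96 [298. 319.] [0.364 0.027 0.   ]
dinosaur 0.87 [221. 328.] [ 0.339  0.196 -0.   ]
dinosaur 0.75 [361. 338.] [ 0.326 -0.114  0.   ]
dinosaur 0.64 [401. 207.] [ 0.625 -0.202  0.   ]
jar 0.84 [377. 277.] [ 0.462 -0.147  0.   ]
mold 0.73 [456. 271.] [ 0.48  -0.327  0.   ]
pinwheel 0.58 [314. 148.] [0.762 0.003 0.   ]
mug 0.97 [475. 170.] [ 0.722 -0.38   0.   ]
mug 0.73 [227. 146.] [0.76 0.21 0.  ]
glue 0.8 [225. 146.] [0.759 0.215 0.   ]
```

View pics/s0.png

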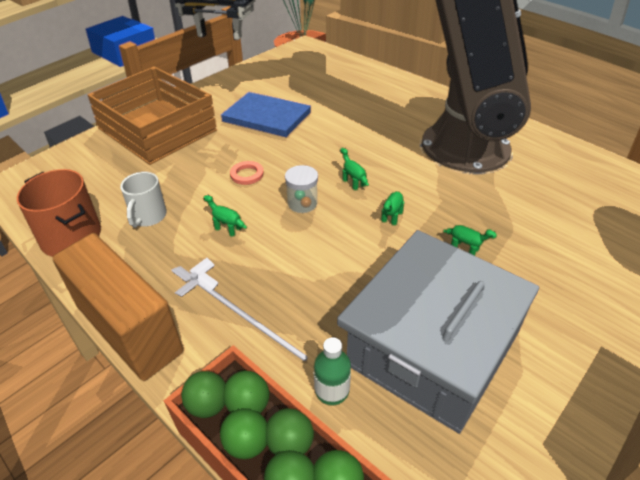

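View pics/t0.png

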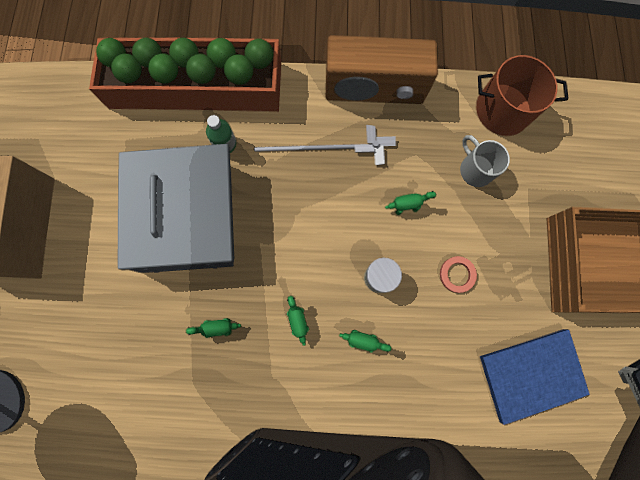

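Emit:
carry_out --deltas '[[[0,-0.25,-0.25,0,1],[0,-0.5,-0.5,0,1],[0,-0.75,-0.5,0,1],[0,-1,-0.5,0,1],[0,-1,-0.5,0,1]]]'

```text
clock: 1.4
tool_pos: [0.3906, -0.7852, 0.2939]
orientation: [-180.0, 0.0, -153.5]
force: [0.9, -0.5, -0.9]
opening: 0.0876
gripper_force: 0.0
```

Emit:
carry_out --deltas '[[[0,-0.5,0,0,1],[0,-0.5,0,0,1],[0,-0.5,0,0,1]]]'

```text
clock: 1.7
tool_pos: [0.4246, -0.8542, 0.2635]
orientation: [179.6, -0.3, -153.5]
force: [1.6, -0.0, -7.9]
opening: 0.0873
gripper_force: 0.0
```

Emit:
carry_out --deltas '[[[0,-1,-1,0,1],[0,-1,-1,0,1],[0,-1,-1,0,1],[0,-1,-1,0,1],[0,-1,-1,0,1]]]'

```text
clock: 2.2
tool_pos: [0.4218, -0.8486, 0.3395]
orientation: [-175.8, -0.3, -153.5]
force: [0.2, 0.0, -0.1]
opening: 0.0876
gripper_force: 0.0
```

Emit:
carry_out --deltas '[[[0,0,0,0,1],[0,0,0,0,1]]]'

```text
clock: 2.4
tool_pos: [0.4223, -0.8494, 0.335]
orientation: [-176.0, -0.4, -153.5]
force: [-0.2, 0.0, -0.1]
opening: 0.0879
gripper_force: 0.0
```

Emit:
carry_out --deltas '[[[0,0.25,0,0,1],[0,0.5,0,0,1],[0,0.75,0,0,1],[0,0.75,0,0,1],[0,0.75,0,0,1]]]'

```text
clock: 2.9
tool_pos: [0.3532, -0.7117, 0.3257]
orientation: [-176.1, -0.4, -153.5]
force: [0.4, -0.0, 1.4]
opening: 0.0875
gripper_force: 0.0
```

```bash
cat >> h.py <<'E'
def mv(P):
    o=ctrl.get_obs();R=Ro.from_euler("xyz",o["orientation"],degrees=True).as_matrix()
    d=R.T@(np.array(P)-o["tool_pos"]);
    print("pos",np.round(o["tool_pos"],3),"ori",np.round(o["orientation"],1),"q",np.round(o["joint_pos"],0),"axis",np.round(R[:,2],3),"tooly",np.round(R[:,1],3),"F",np.round(o["force"],1),"t",o["clock"])
    print("delta units",np.round(d/.2,3),"dist",np.linalg.norm(d)); return d/.2
E
python3 -c "
from h import *
mv([0.0,-.45,.33])
w=ctrl.snapshot('wrist');c,d=ray(w,(320,240));o=ctrl.get_obs()
R=Ro.from_euler('xyz',o['orientation'],degrees=True).as_matrix()
print('wrist cam in tool',R.T@(c-o['tool_pos']),'axis in tool',R.T@d)
"
```

```text
pos [ 0.353 -0.712  0.326] ori [-176.1   -0.4 -153.5] q [-49.  28.  27.   1. -86. -15.] axis [ 0.024 -0.064 -0.998] tooly [-0.445  0.893 -0.068] F [ 0.4 -0.   1.4] t 2.9
delta units [ 0.998  1.953 -0.147] dist 0.43963373925222954
wrist cam in tool [ 0.08014975  0.0021812  -0.19159039] axis in tool [-0.30221351  0.00098748  0.95327448]
```

Emit:
carry_out --deltas '[[[0.1,0.2,-0.01,-0.022,1],[0.2,0.39,-0.03,-0.044,1],[0.3,0.59,-0.04,-0.067,1],[0.4,0.78,-0.06,-0.089,1],[0.5,0.98,-0.07,-0.111,1]]]'

```text
clock: 3.45
tool_pos: [0.1781, -0.5848, 0.3256]
orientation: [-177.3, -2.9, -113.3]
force: [0.1, -0.5, 0.8]
opening: 0.0875
gripper_force: 0.0
```

Emit:
carry_out --deltas '[[[-0.05,0.2,-0.01,-0.022,1],[-0.1,0.4,-0.03,-0.044,1],[-0.15,0.6,-0.04,-0.065,1],[-0.2,0.8,-0.06,-0.065,1],[-0.25,1,-0.07,-0.065,1]]]'

```text
clock: 3.95
tool_pos: [0.0145, -0.4585, 0.3284]
orientation: [-178.6, -3.7, -90.2]
force: [-0.0, -0.8, 0.5]
opening: 0.0876
gripper_force: 0.0
```

```bash
python3 -c "
from h import *
mv([0.0,-.3,.3])"
```

```text
pos [ 0.015 -0.458  0.328] ori [-178.6   -3.7  -90.2] q [-63.  -7. -14.   0. -79.  63.] axis [ 0.024 -0.065 -0.998] tooly [-1.     0.002 -0.024] F [-0.  -0.8  0.5] t 3.95
delta units [-0.8    0.078  0.088] dist 0.1616674805347047
```

Emit:
carry_out --deltas '[[[-0.25,0,0,0,1],[-0.5,0,0,0,1],[-0.75,0,0,0,1],[-1,0,0,0,1],[-1,0,0,0,1]]]'

```text
clock: 4.45
tool_pos: [0.0164, -0.2571, 0.3164]
orientation: [-178.3, -3.8, -90.1]
force: [0.5, 0.1, 0.9]
opening: 0.0874
gripper_force: 0.0
```

Emit:
carry_out --deltas '[[[-1,0,0,0,1],[-1,0,0,0,1],[-1,0,0,0,1],[-1,0,0,0,1],[-1,0,0,0,1]]]'

```text
clock: 4.95
tool_pos: [0.0428, -0.2319, 0.2736]
orientation: [-177.7, -2.7, -90.2]
force: [0.3, -0.6, -0.0]
opening: 0.0877
gripper_force: 0.0
```

```bash
python3 -c "
from h import *
mv([0.0,-.3,.3])"
```

```text
pos [ 0.043 -0.232  0.274] ori [-177.7   -2.7  -90.2] q [-19. -38. -37.   2. -87.  19.] axis [ 0.04  -0.047 -0.998] tooly [-0.999  0.001 -0.04 ] F [ 0.3 -0.6 -0. ] t 4.95
delta units [ 0.347  0.208 -0.124] dist 0.08471365001795267
```

Emit:
carry_out --deltas '[[[-0.05,-0.19,-0.03,0,1],[-0.1,-0.37,-0.06,0,1],[-0.13,-0.56,-0.09,0,1],[-0.18,-0.74,-0.09,0,1],[-0.22,-0.93,-0.09,0,1]]]'

```text
clock: 5.45
tool_pos: [0.2286, -0.1884, 0.2964]
orientation: [-177.8, -2.6, -90.7]
force: [-0.0, -0.3, 1.6]
opening: 0.0872
gripper_force: 0.0
```

Emit:
carry_out --deltas '[[[-0.05,-0.19,0,0,1],[-0.1,-0.37,0,0,1],[-0.13,-0.56,0,0,1],[-0.18,-0.74,0,0,1],[-0.22,-0.93,0,0,1]]]'

```text
clock: 5.95
tool_pos: [0.4151, -0.1468, 0.2998]
orientation: [-177.9, -2.6, -90.7]
force: [0.3, -0.6, 1.6]
opening: 0.0878
gripper_force: 0.0
```

Emit:
carry_out --deltas '[[[-0.05,-0.19,0,0,1],[-0.1,-0.37,0,0,1],[-0.13,-0.56,0,0,1],[-0.18,-0.74,0,0,1],[-0.22,-0.93,0,0,1],[-0.22,-0.93,0,0,1]]]'

```text
invalid input at $.deltas[0]: expected 1 to 5 rows
```

```bash
python3 -c "
from h import *
mv([0.6,-.1,.3])
w=ctrl.snapshot('wrist');save(w,'w1.png')
for n,z in [('tray_front',.05),('tackle_box',0)]:
    for r in ctrl.spot_point(w,n): print(n,r['p'],r['centre'],onz(w,r['centre'],z))
"
```

```text
pos [ 0.415 -0.147  0.3  ] ori [-177.9   -2.6  -90.7] q [  9.  -8. -20.   3. -77. -11.] axis [ 0.036 -0.046 -0.998] tooly [-0.999  0.011 -0.036] F [ 0.3 -0.6  1.6] t 5.95
delta units [-0.246 -0.921  0.021] dist 0.19071100176293887
tray_front 0.59 [116.2, 291.2] [ 0.72775322 -0.02122801  0.05      ]
tackle_box 0.23 [106.7, 30.8] [ 7.17038429e-01 -3.83750759e-01 -5.55111512e-17]
tackle_box 0.18 [299.5, 199.1] [ 0.45670771 -0.14822457  0.        ]
```

View pics/w1.png

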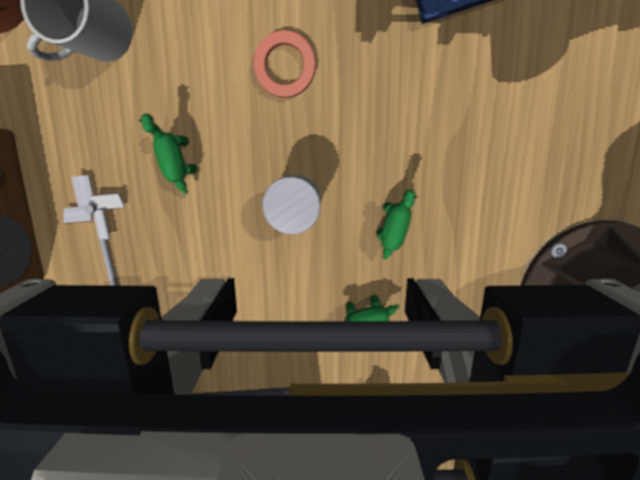

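```bash
python3 -c "
import cv2
a=cv2.imread('pics/s0.png')[220:440,330:550];b=cv2.imread('pics/t0.png')[120:320,0:250]
a=cv2.resize(a,(400,400),interpolation=cv2.INTER_CUBIC);b=cv2.resize(b,(400,400))
cv2.imwrite('pics/c1.png',cv2.hconcat([a,b]))
from h import *
T=ctrl.snapshot('top')
for r in ctrl.silhouettes(T,'tackle_box')[:2]:
  m=r['mask'].astype('uint8');print(r['p'],cv2.minAreaRect(cv2.findNonZero(m)))
c=[(120,152),(230,147),(233,265),(119,270)]
for p in c: print(onz(T,p,.122))
"
```

```text
0.55 ((173.0804901123047, 200.08663940429688), (106.11668395996094, 118.2685775756836), 85.76361083984375)
[0.69472741 0.40887385 0.122     ]
[0.71079398 0.17658752 0.122     ]
[0.46591493 0.15404731 0.122     ]
[0.44778299 0.38260478 0.122     ]
```

View pics/c1.png

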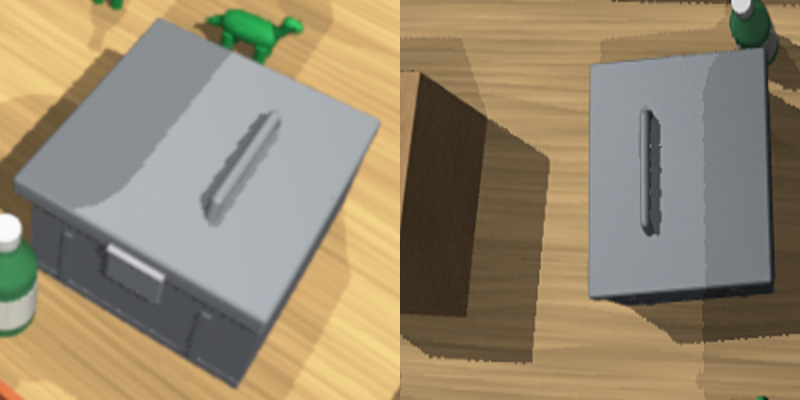

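Emit:
carry_out --deltas '[[[-0.15,0.07,-0.08,0,1],[-0.3,0.14,-0.17,0,1],[-0.45,0.22,-0.25,0,1],[-0.6,0.29,-0.34,0,1],[-0.75,0.36,-0.42,0,1]]]'

```text
clock: 6.7
tool_pos: [0.3376, 0.0073, 0.3751]
orientation: [-177.8, -2.5, -90.8]
force: [0.9, 0.8, -0.2]
opening: 0.0874
gripper_force: 0.0
```

Emit:
carry_out --deltas '[[[-0.15,0.07,-0.08,0,1],[-0.3,0.14,-0.17,0,1],[-0.45,0.22,-0.25,0,1],[-0.6,0.29,-0.34,0,1],[-0.75,0.36,-0.42,0,1]]]'

```text
clock: 7.2
tool_pos: [0.2647, 0.1619, 0.4496]
orientation: [-177.9, -2.4, -90.7]
force: [2.0, -0.0, 0.1]
opening: 0.0876
gripper_force: 0.0
```

Emit:
carry_out --deltas '[[[-0.15,0.07,-0.08,0,1],[-0.3,0.14,-0.17,0,1],[-0.45,0.22,-0.25,0,1],[-0.6,0.29,-0.34,0,1],[-0.75,0.36,-0.42,0,1]]]'

```text
clock: 7.7
tool_pos: [0.192, 0.3165, 0.524]
orientation: [-178.0, -2.5, -90.7]
force: [0.1, 0.8, 0.8]
opening: 0.0878
gripper_force: 0.0
```

```bash
python3 -c "
from h import *
mv([0.0,.65,.55])
w=ctrl.snapshot('wrist');T=ctrl.snapshot('top')
cv2.imwrite('pics/c2.png',cv2.resize(cv2.hconcat([w['color'],T['color']])[:,:,::-1].copy(),(800,300)))
"
```

```text
pos [0.192 0.316 0.524] ori [-178.    -2.5  -90.7] q [  92.  -11.    6.    2. -110.  -92.] axis [ 0.034 -0.043 -0.998] tooly [-0.999  0.011 -0.035] F [0.1 0.8 0.8] t 7.7
delta units [-1.648  0.973 -0.235] dist 0.38574080531072524
```

View pics/c2.png

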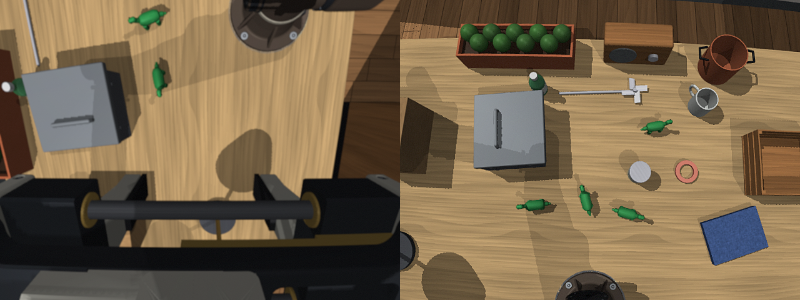

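```bash
python3 -c "
from h import *
w=ctrl.snapshot('wrist');T=ctrl.snapshot('top')
b=onz(w,(436,432),0);print('base',b)
for h in (0,.1,.2,.3,.4,.5): print(h,onz(T,(0,400),h))
print('shadow',onz(T,(80,440),0),onz(w,(486,320),0))
"
```

```text
base [-0.08505592  0.9565084   0.        ]
0 [ 1.51670495e-01  6.94722620e-01 -1.11022302e-16]
0.1 [0.17442194 0.62347114 0.1       ]
0.2 [0.19717339 0.55221966 0.2       ]
0.3 [0.21992484 0.48096818 0.3       ]
0.4 [0.24267629 0.4097167  0.4       ]
0.5 [0.26542774 0.33846522 0.5       ]
shadow [0.08061683 0.49513859 0.        ] [-0.17367696  0.63283304  0.        ]
```

```bash
python3 -c "
from h import *
w=ctrl.snapshot('wrist');T=ctrl.snapshot('top')
for X in [(0,0,0),(.466,.154,.122),(.711,.177,.122),(.363,.03,.02),(.081,.495,0)]: print(X,proj(w,X),proj(T,X))
"
```

```text
(0, 0, 0) [429.75575314  17.04003662] [304.37532488 491.33569998]
(0.466, 0.154, 0.122) [166.32282294  97.46416102] [233.02650905 264.9578626 ]
(0.711, 0.177, 0.122) [ 35.56505885 116.58353475] [229.80968932 146.90141937]
(0.363, 0.03, 0.02) [237.89019616  34.79787222] [295.94376086 319.44929795]
(0.081, 0.495, 0) [379.32496321 265.09542546] [ 80.07103195 439.82770046]
```

```bash
python3 -c "
from h import *
w=ctrl.snapshot('wrist')
for h in (0,.1,.2,.3): print(onz(w,(349,344),h))
cv2.imwrite('pics/c3.png',w['color'][220:400,200:520,::-1].repeat(2,0).repeat(2,1))
"
```

```text
[0.14726799 0.69408514 0.        ]
[0.15258053 0.63136638 0.1       ]
[0.15789307 0.56864762 0.2       ]
[0.16320562 0.50592886 0.3       ]
```

View pics/c3.png

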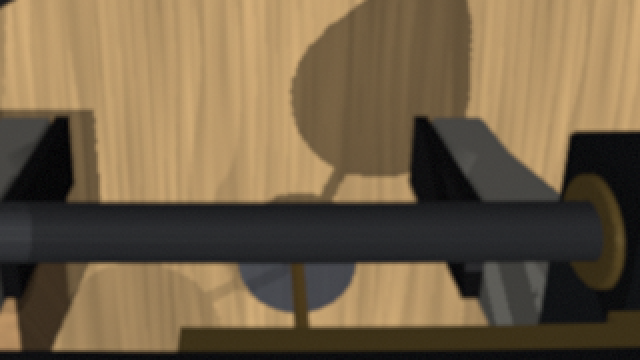

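Emit:
carry_out --deltas '[[[-0.1,0.2,0,0,1],[-0.2,0.4,0,0,1],[-0.3,0.6,0,0,1],[-0.4,0.8,0,0,1],[-0.46,0.97,0,0,1]]]'

```text
clock: 8.55
tool_pos: [-0.001, 0.4101, 0.511]
orientation: [-178.0, -2.6, -90.8]
force: [1.0, 0.6, -0.1]
opening: 0.0878
gripper_force: 0.0
```

Emit:
carry_out --deltas '[[[-0.1,0.2,0,0,1],[-0.2,0.4,0,0,1],[-0.3,0.6,0,0,1],[-0.4,0.8,0,0,1],[-0.46,0.97,0,0,1]]]'

```text
clock: 9.05
tool_pos: [-0.1935, 0.5048, 0.4996]
orientation: [-178.0, -2.7, -90.8]
force: [0.2, 0.9, 0.5]
opening: 0.0875
gripper_force: 0.0
```

Emit:
carry_out --deltas '[[[-0.2,0.0,0.03,0,1],[-0.4,0.0,0.06,0,1],[-0.6,0.0,0.09,0,1],[-0.8,0.0,0.12,0,1],[-1,0,0.15,0,1]]]'

```text
clock: 9.55
tool_pos: [-0.1874, 0.7038, 0.4613]
orientation: [-178.0, -2.6, -90.8]
force: [-1.2, 0.4, 0.9]
opening: 0.0875
gripper_force: 0.0
```

Emit:
carry_out --deltas '[[[-0.25,0,0.03,0,1],[-0.5,0,0.06,0,1],[-0.75,0,0.09,0,1],[-1,0,0.12,0,1],[-1,0,0.15,0,1]]]'

```text
clock: 10.05
tool_pos: [-0.1743, 0.86, 0.3884]
orientation: [-178.1, -0.7, -90.8]
force: [0.4, -0.3, 0.3]
opening: 0.0878
gripper_force: 0.0
```

```bash
python3 -c "
from h import *
mv([-.2,.95,.55])"
```

```text
pos [-0.174  0.86   0.388] ori [-178.1   -0.7  -90.8] q [ 115.   47.   71.    2. -116. -115.] axis [ 0.034 -0.013 -0.999] tooly [-0.999  0.013 -0.034] F [ 0.4 -0.3  0.3] t 10.05
delta units [-0.438  0.107 -0.818] dist 0.1867699632362417
```

Emit:
carry_out --deltas '[[[-1,0,-0.7,0,1],[-1,0,-0.7,0,1],[-1,0,-0.7,0,1],[-1,0,-0.7,0,1],[-1,0,-0.7,0,1]]]'

```text
clock: 10.55
tool_pos: [-0.1526, 0.8782, 0.4022]
orientation: [-178.4, 2.3, -90.6]
force: [-0.7, -0.2, 0.4]
opening: 0.0873
gripper_force: 0.0
```

Emit:
carry_out --deltas '[[[-1,0,-0.7,0,1],[-1,0,-0.7,0,1],[-1,0,-0.7,0,1],[-1,0,-0.7,0,1],[-1,0,-0.7,0,1]]]'

```text
clock: 11.05
tool_pos: [-0.1324, 0.8944, 0.4111]
orientation: [-178.4, 4.7, -90.5]
force: [0.1, 0.5, 0.7]
opening: 0.0873
gripper_force: 0.0
```

Emit:
carry_out --deltas '[[[-1,0,0,0,1],[-1,0,0,0,1],[-1,0,0,0,1],[-1,0,0,0,1],[-1,0,0,0,1]]]'

```text
clock: 11.55
tool_pos: [-0.1156, 0.956, 0.3537]
orientation: [-178.4, 7.4, -90.5]
force: [-0.0, -0.7, 0.3]
opening: 0.0874
gripper_force: 0.0
```

```bash
python3 -c "
from h import *
mv([-.2,.95,.55])"
```

```text
pos [-0.116  0.956  0.354] ori [-178.4    7.4  -90.5] q [ 110.   51.   72.    4. -105. -109.] axis [ 0.028  0.128 -0.991] tooly [-1.     0.012 -0.027] F [-0.  -0.7  0.3] t 11.55
delta units [-0.093  0.395 -0.989] dist 0.21378159892512505
```

Emit:
carry_out --deltas '[[[-1,0.3,-0.4,0,1],[-1,0.3,-0.4,0,1],[-1,0.3,-0.4,0,1],[-1,0.3,-0.4,0,1],[-1,0.3,-0.4,0,1]]]'

```text
clock: 12.05
tool_pos: [-0.1421, 0.9751, 0.3548]
orientation: [-178.6, 10.3, -90.3]
force: [1.5, -0.1, 0.2]
opening: 0.0881
gripper_force: 0.0
```

Emit:
carry_out --deltas '[[[-1,0.3,-0.4,0,1],[-1,0.3,-0.4,0,1],[-1,0.3,-0.4,0,1],[-1,0.3,-0.4,0,1],[-1,0.3,-0.4,0,1]]]'

```text
clock: 12.55
tool_pos: [-0.1644, 0.9912, 0.3606]
orientation: [-178.8, 13.2, -90.3]
force: [0.3, -0.3, -0.5]
opening: 0.0873
gripper_force: 0.0
```

Emit:
carry_out --deltas '[[[-1,0.2,0,0,1],[-1,0.2,0,0,1],[-1,0.2,0,0,1],[-1,0.2,0,0,1],[-1,0.2,0,0,1]]]'

```text
clock: 13.05
tool_pos: [-0.1732, 1.0335, 0.3274]
orientation: [-179.0, 16.1, -90.2]
force: [0.1, -0.1, 0.1]
opening: 0.0876
gripper_force: 0.0
```

Emit:
carry_out --deltas '[[[-1,0.2,0,0,1],[-1,0.2,0,0,1],[-1,0.2,0,0,1],[-1,0.2,0,0,1],[-1,0.2,0,0,1]]]'

```text
clock: 13.55
tool_pos: [-0.1814, 1.0685, 0.3073]
orientation: [-179.2, 19.2, -90.2]
force: [-0.3, 0.4, -0.9]
opening: 0.0876
gripper_force: 0.0
```

```bash
python3 -c "
from h import *
mv([-.2,.95,.55])"
```

```text
pos [-0.181  1.068  0.307] ori [-179.2   19.2  -90.2] q [ 113.   55.   72.    8.  -89. -112.] axis [ 0.015  0.328 -0.944] tooly [-1.     0.008 -0.013] F [-0.3  0.4 -0.9] t 13.55
delta units [ 0.161  0.072 -1.342] dist 0.27069234521083374
```

Emit:
carry_out --deltas '[[[-1,0.15,-0.2,0,1],[-1,0.15,-0.2,0,1],[-1,0.15,-0.2,0,1],[-1,0.15,-0.2,0,1],[-1,0.15,-0.2,0,1]]]'

```text
clock: 14.05
tool_pos: [-0.1816, 1.0858, 0.3233]
orientation: [-179.4, 22.3, -90.2]
force: [0.6, -0.6, -0.5]
opening: 0.0878
gripper_force: 0.0
```

Emit:
carry_out --deltas '[[[-1,0.15,-0.2,0,1],[-1,0.15,-0.2,0,1],[-1,0.15,-0.2,0,1],[-1,0.15,-0.2,0,1],[-1,0.15,-0.2,0,1]]]'

```text
clock: 14.55
tool_pos: [-0.1824, 1.0998, 0.3444]
orientation: [-179.6, 25.3, -90.1]
force: [-0.4, -0.7, -0.4]
opening: 0.0876
gripper_force: 0.0
```

Emit:
carry_out --deltas '[[[-1,0.15,0,0,1],[-1,0.15,0,0,1],[-1,0.15,0,0,1],[-1,0.15,0,0,1],[-1,0.15,0,0,1]]]'

```text
clock: 15.05
tool_pos: [-0.1835, 1.1245, 0.3461]
orientation: [-179.8, 28.4, -90.1]
force: [-0.1, -0.4, -0.2]
opening: 0.0879
gripper_force: 0.0
```

Emit:
carry_out --deltas '[[[-1,0.15,0,0,1],[-1,0.15,0,0,1],[-1,0.15,0,0,1],[-1,0.15,0,0,1],[-1,0.15,0,0,1]]]'

```text
clock: 15.55
tool_pos: [-0.185, 1.1445, 0.3571]
orientation: [179.9, 31.5, -90.1]
force: [-0.3, 0.0, -0.9]
opening: 0.0877
gripper_force: 0.0
```

Emit:
carry_out --deltas '[[[-1,0.15,0,0,1],[-1,0.15,0,0,1],[-1,0.15,0,0,1],[-1,0.15,0,0,1],[-1,0.15,0,0,1]]]'

```text
clock: 16.05
tool_pos: [-0.1866, 1.1603, 0.3751]
orientation: [179.7, 34.5, -90.1]
force: [0.1, 1.0, 0.6]
opening: 0.0877
gripper_force: 0.0
```

Emit:
carry_out --deltas '[[[-1,0.15,0,0,1],[-1,0.15,0,0,1],[-1,0.15,0,0,1],[-1,0.15,0,0,1],[-1,0.15,0,0,1]]]'

```text
clock: 16.55
tool_pos: [-0.1885, 1.1723, 0.3993]
orientation: [179.5, 37.6, -90.1]
force: [0.1, -0.9, -0.7]
opening: 0.0873
gripper_force: 0.0
```

```bash
python3 -c "
from h import *
mv([-.2,.95,.55])"
```

```text
pos [-0.189  1.172  0.399] ori [179.5  37.6 -90.1] q [ 113.   55.   72.   14.  -72. -113.] axis [-0.007  0.61  -0.792] tooly [-1.    -0.003  0.007] F [ 0.1 -0.9 -0.7] t 16.55
delta units [ 0.421  0.066 -1.275] dist 0.2688594740293239
```

Emit:
carry_out --deltas '[[[-1,0.4,0,0,1],[-1,0.4,0,0,1],[-1,0.4,0,0,1],[-1,0.4,0,0,1],[-1,0.4,0,0,1]]]'

```text
clock: 17.05
tool_pos: [-0.2254, 1.1756, 0.4256]
orientation: [179.2, 40.6, -90.2]
force: [1.0, -0.1, -0.7]
opening: 0.0876
gripper_force: 0.0
```

Emit:
carry_out --deltas '[[[-1,0.4,0,0,1],[-1,0.4,0,0,1],[-1,0.4,0,0,1],[-1,0.4,0,0,1],[-1,0.4,0,0,1]]]'

```text
clock: 17.55
tool_pos: [-0.2574, 1.1753, 0.4569]
orientation: [178.7, 43.6, -90.3]
force: [0.0, -0.8, 0.9]
opening: 0.0876
gripper_force: 0.0
```

Emit:
carry_out --deltas '[[[0.15,0,-0.18,0,1],[0.3,0,-0.36,0,1],[0.44,0,-0.54,0,1],[0.59,0,-0.72,0,1],[0.67,0,-0.82,0,1]]]'

```text
clock: 18.05
tool_pos: [-0.2535, 0.9743, 0.4815]
orientation: [178.8, 43.6, -90.3]
force: [-0.8, 0.4, 1.5]
opening: 0.0877
gripper_force: 0.0
```

Emit:
carry_out --deltas '[[[0.15,0,-0.18,0,1],[0.3,0,-0.36,0,1],[0.44,0,-0.54,0,1],[0.59,0,-0.72,0,1],[0.67,0,-0.82,0,1]]]'

```text
clock: 18.55
tool_pos: [-0.2507, 0.7636, 0.5101]
orientation: [178.6, 43.7, -90.3]
force: [-0.2, 0.9, 0.3]
opening: 0.0876
gripper_force: 0.0
```

Emit:
carry_out --deltas '[[[0.15,0,-0.18,0,1],[0.3,0,-0.36,0,1],[0.44,0,-0.54,0,1],[0.59,0,-0.72,0,1],[0.67,0,-0.82,0,1]]]'

```text
clock: 19.05
tool_pos: [-0.2476, 0.5542, 0.5357]
orientation: [178.5, 43.7, -90.4]
force: [0.5, -0.2, 0.3]
opening: 0.0879
gripper_force: 0.0
```

```bash
python3 -c "
from h import *
mv([.1,.42,.5])"
```

```text
pos [-0.248  0.554  0.536] ori [178.5  43.7 -90.4] q [ 154.  -14.  -24.   43.  -64. -168.] axis [-0.021  0.691 -0.723] tooly [-1.    -0.011  0.018] F [ 0.5 -0.2  0.3] t 19.05
delta units [ 0.599 -1.734 -0.371] dist 0.3743050102058556
```

Emit:
carry_out --deltas '[[[0,-0.2,0,0,1],[0.0,-0.4,0,0,1],[0,-0.6,0,0,1],[0,-0.8,0,0,1],[0,-0.87,0,0,1]]]'

```text
clock: 19.55
tool_pos: [-0.0718, 0.5571, 0.5324]
orientation: [178.6, 43.7, -90.5]
force: [0.2, 0.1, 0.6]
opening: 0.0877
gripper_force: 0.0
```

Emit:
carry_out --deltas '[[[0.04,-0.2,-0.04,0,1],[0.09,-0.4,-0.08,0,1],[0.14,-0.6,-0.12,0,1],[0.2,-0.8,-0.18,0,1],[0.3,-0.87,-0.25,0,1]]]'

```text
clock: 20.05
tool_pos: [0.103, 0.4808, 0.5242]
orientation: [178.7, 43.7, -90.6]
force: [0.2, -0.3, -0.2]
opening: 0.0877
gripper_force: 0.0
```

```bash
python3 -c "
from h import *
mv([.4,.2,.48])"
```

```text
pos [0.103 0.481 0.524] ori [178.7  43.7 -90.6] q [ 114.  -32.  -26.   19.  -56. -119.] axis [-0.016  0.691 -0.723] tooly [-1.    -0.006  0.016] F [ 0.2 -0.3 -0.2] t 20.05
delta units [ 1.157 -1.48  -0.834] dist 0.41111681781951637
```

Emit:
carry_out --deltas '[[[0.12,-0.15,-0.08,0,1],[0.23,-0.3,-0.17,0,1],[0.35,-0.44,-0.25,0,1],[0.46,-0.6,-0.34,0,1],[0.58,-0.74,-0.42,0,1]]]'

```text
clock: 20.55
tool_pos: [0.2199, 0.3659, 0.5018]
orientation: [178.6, 42.7, -90.8]
force: [0.1, -0.9, -0.3]
opening: 0.0879
gripper_force: 0.0
```

Emit:
carry_out --deltas '[[[0.12,-0.15,-0.08,0,1],[0.23,-0.3,-0.17,0,1],[0.35,-0.44,-0.25,0,1],[0.46,-0.6,-0.34,0,1],[0.58,-0.74,-0.42,0,1]]]'

```text
clock: 21.05
tool_pos: [0.3324, 0.259, 0.4854]
orientation: [178.7, 42.4, -90.8]
force: [-0.1, 1.9, 0.5]
opening: 0.0877
gripper_force: 0.0
```

Emit:
carry_out --deltas '[[[0.2,-0.09,-0.03,0,1],[0.4,-0.18,-0.06,0,1],[0.6,-0.27,-0.09,0,1],[0.8,-0.36,-0.12,0,1],[0.97,-0.45,-0.14,0,1]]]'

```text
clock: 21.55
tool_pos: [0.4204, 0.0959, 0.3717]
orientation: [178.5, 42.3, -91.0]
force: [1.4, 1.0, 0.5]
opening: 0.0876
gripper_force: 0.0
```

```bash
python3 -c "
from h import *
mv([.585,.0,.15])
w=ctrl.snapshot('wrist');save(w,'w2.png')
for n,z in [('tray_front',.05),('tackle_box',0)]:
    for r in ctrl.spot_point(w,n): print(n,r['p'],r['centre'],onz(w,r['centre'],z))
"
```

```text
pos [0.42  0.096 0.372] ori [178.5  42.3 -91. ] q [ -5.  -2.  -2. -42. -95.   3.] axis [-0.014  0.673 -0.74 ] tooly [-1.    0.    0.02] F [1.4 1.  0.5] t 21.55
delta units [ 1.089 -0.845  0.486] dist 0.2922793339685544
tray_front 0.77 [182.2, 80.2] [0.59851719 0.18363767 0.05      ]
tackle_box 0.9 [219.7, 117.2] [0.58103029 0.28717964 0.        ]
```

View pics/w2.png

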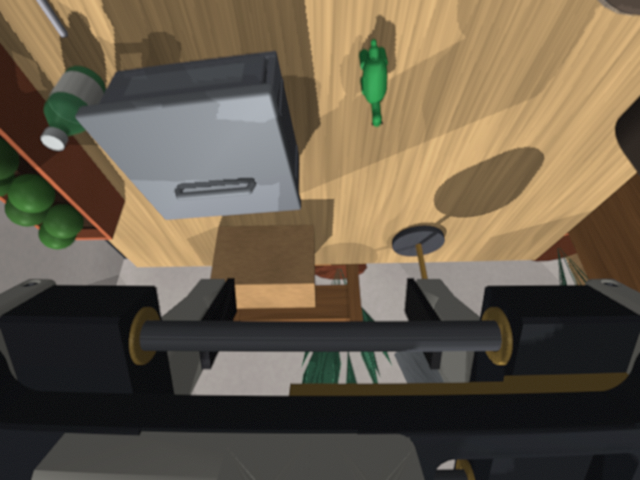

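Emit:
carry_out --deltas '[[[0.17,-0.15,0.04,0,-1],[0.34,-0.3,0.08,0,-1],[0.5,-0.445,0.12,0,-1]]]'

```text
clock: 22.0
tool_pos: [0.5084, 0.0402, 0.2862]
orientation: [178.7, 42.2, -90.7]
force: [0.9, -0.2, 0.2]
opening: 0.069
gripper_force: 0.0
```

Emit:
carry_out --deltas '[[[0.17,-0.15,0.04,0,-1],[0.34,-0.3,0.08,0,-1],[0.5,-0.445,0.12,0,-1],[0.5,-0.445,0.12,0,-1]]]'

```text
clock: 22.4
tool_pos: [0.5956, -0.0177, 0.1932]
orientation: [177.8, 42.3, -91.4]
force: [-1.0, -0.2, -0.2]
opening: 0.0372
gripper_force: 0.0
```

```bash
python3 -c "
from h import *
mv([.593,.13,.0155])
w=ctrl.snapshot('wrist')
for n,z in [('tray_front',.05)]:
    for r in ctrl.spot_point(w,n): print(n,r['p'],r['centre'],onz(w,r['centre'],z))
for r in ctrl.silhouettes(w,'tray_front')[:1]: print(cv2.minAreaRect(cv2.findNonZero(r['mask'].astype('uint8'))))
"
```

```text
pos [ 0.596 -0.018  0.193] ori [177.8  42.3 -91.4] q [-13.  24.   8. -41. -88.  20.] axis [-0.021  0.674 -0.739] tooly [-1.    -0.     0.028] F [-1.  -0.2 -0.2] t 22.4
delta units [ 0.053 -0.012  1.154] dist 0.23108484124552583
tray_front 0.55 [317.1, 236.2] [0.59577478 0.18407034 0.05      ]
((320.02105712890625, 241.3297119140625), (52.929603576660156, 163.51734924316406), 85.3466567993164)
```

Emit:
carry_out --deltas '[[[0.01,0,0.2,0,-1],[0.02,0,0.4,0,-1],[0.03,0,0.6,0,-1],[0.04,0,0.8,0,-1],[0.05,0,0.97,0,-1]]]'

```text
clock: 23.05
tool_pos: [0.5918, 0.1076, 0.0506]
orientation: [178.8, 42.2, -90.7]
force: [0.9, 0.3, 0.6]
opening: 0.0004
gripper_force: 0.0
```

```bash
python3 -c "
from h import *
mv([.595,.165,.0155])
mv([.595,.19,.0155])"
```

```text
pos [0.592 0.108 0.051] ori [178.8  42.2 -90.7] q [ -3.  29.  -4. -46. -69.  25.] axis [-0.013  0.672 -0.74 ] tooly [-1.    -0.002  0.015] F [0.9 0.3 0.6] t 23.05
delta units [-0.094 -0.019  0.323] dist 0.06734547774758741
pos [0.592 0.108 0.051] ori [178.8  42.2 -90.7] q [ -3.  29.  -4. -46. -69.  25.] axis [-0.013  0.672 -0.74 ] tooly [-1.    -0.002  0.015] F [0.9 0.3 0.6] t 23.05
delta units [-0.187 -0.02   0.407] dist 0.0896050018318895
```

Emit:
carry_out --deltas '[[[-0.02,-0.02,0.16,0,-1],[-0.094,-0.02,0.323,0,-1],[-0.094,-0.02,0.323,0,-1]]]'

```text
clock: 23.35
tool_pos: [0.5937, 0.1674, 0.0147]
orientation: [178.5, 42.4, -90.7]
force: [-0.2, -0.5, 0.3]
opening: 0.0002
gripper_force: 0.0
```

Emit:
carry_out --deltas '[[[-0.03,0,0.028,0,-1],[-0.06,0,0.055,0,-1],[-0.09,0,0.082,0,-1],[-0.09,0,0.082,0,-1]]]'

```text
clock: 23.75
tool_pos: [0.5951, 0.1883, 0.0144]
orientation: [178.6, 42.3, -90.9]
force: [-0.3, -0.6, -0.9]
opening: 0.0005
gripper_force: 0.0
```

```bash
python3 -c "
from h import *
mv([.595,.20,.0155])"
```

```text
pos [0.595 0.188 0.014] ori [178.6  42.3 -90.9] q [  4.  31.  -6. -49. -62.  24.] axis [-0.015  0.673 -0.74 ] tooly [-1.    -0.002  0.018] F [-0.3 -0.6 -0.9] t 23.75
delta units [-0.047  0.001  0.036] dist 0.011777603632334164
```

Emit:
carry_out --deltas '[[[-0.02,0,0.017,0,-1],[-0.02,0,0.017,0,-1]]]'

```text
clock: 23.95
tool_pos: [0.5949, 0.1929, 0.0136]
orientation: [178.5, 42.3, -91.0]
force: [-0.2, 0.1, -1.4]
opening: 0.0003
gripper_force: 0.0
```

Emit:
carry_out --deltas '[[[-0.02,0,0.017,0,-1],[-0.02,0,0.017,0,-1]]]'

```text
clock: 24.15
tool_pos: [0.5948, 0.197, 0.0133]
orientation: [178.4, 42.2, -90.9]
force: [-0.0, -3.9, 0.8]
opening: 0.0004
gripper_force: 1.5
```

Emit:
carry_out --deltas '[[[-0.02,0,0.017,0,-1],[-0.02,0,0.017,0,-1]]]'

```text
clock: 24.35
tool_pos: [0.5948, 0.1979, 0.0131]
orientation: [178.6, 41.9, -90.7]
force: [-0.7, -24.5, 5.2]
opening: 0.0003
gripper_force: 1.5
```

Emit:
carry_out --deltas '[[[0,0,-0.25,0,-1],[0,0,-0.5,0,-1],[0,0,-0.75,0,-1],[0,0,-1,0,1],[0,0,-1,0,1]]]'

```text
clock: 24.85
tool_pos: [0.601, 0.0641, 0.1669]
orientation: [179.1, 42.1, -90.7]
force: [0.4, 0.3, 0.3]
opening: 0.0109
gripper_force: 0.0
```

```bash
python3 -c "
from h import *
mv([.6,-.0,.3])
w=ctrl.snapshot('wrist');T=ctrl.snapshot('top')
for s in (w,T):
  for r in ctrl.spot_point(s,'tray_front'): print(r['p'],r['centre'],onz(s,r['centre'],.05))
  for r in ctrl.spot_point(s,'tray_floor'): print(r['p'],r['centre'],onz(s,r['centre'],.02))
"
```

```text
pos [0.601 0.064 0.167] ori [179.1  42.1 -90.7] q [ -7.  23.   3. -42. -80.  18.] axis [-0.007  0.67  -0.742] tooly [-1.     0.002  0.011] F [0.4 0.3 0.3] t 24.85
delta units [-0.208  0.012 -0.709] dist 0.14771912658107056
0.95 [324.1, 219.5] [0.59571916 0.18435558 0.05      ]
```

Emit:
carry_out --deltas '[[[-0.14,0.15,-0.11,0,1],[-0.27,0.3,-0.22,0,1],[-0.41,0.45,-0.33,0,1],[-0.54,0.6,-0.44,0,1],[-0.68,0.75,-0.55,0,1]]]'

```text
clock: 25.65
tool_pos: [0.4498, 0.096, 0.3378]
orientation: [178.3, 42.3, -91.0]
force: [1.0, 0.8, 0.6]
opening: 0.0749
gripper_force: 0.0
```

Emit:
carry_out --deltas '[[[-0.22,0.14,0,0,1],[-0.4,0.26,0.02,0,1],[-0.6,0.36,0.04,0,1],[-0.82,0.46,0.06,0,1],[-0.97,0.57,0.1,0,1]]]'

```text
clock: 26.15
tool_pos: [0.3385, 0.2538, 0.4574]
orientation: [178.5, 42.3, -90.9]
force: [0.2, 0.7, 0.0]
opening: 0.0876
gripper_force: 0.0
```

Emit:
carry_out --deltas '[[[-0.14,0.18,0.1,0,1],[-0.28,0.35,0.2,0,1],[-0.42,0.53,0.3,0,1],[-0.56,0.7,0.4,0,1],[-0.65,0.87,0.47,0,1]]]'

```text
clock: 26.65
tool_pos: [0.2242, 0.36, 0.4651]
orientation: [178.4, 41.4, -91.3]
force: [0.3, -0.1, -0.3]
opening: 0.0873
gripper_force: 0.0
```

```bash
python3 -c "
from h import *
mv([.1,.48,.52])"
```

```text
pos [0.224 0.36  0.465] ori [178.4  41.4 -91.3] q [ 70. -30. -17. -16. -64. -69.] axis [-0.013  0.661 -0.75 ] tooly [-1.     0.004  0.021] F [ 0.3 -0.1 -0.3] t 26.65
delta units [-0.621  0.629  0.199] dist 0.18121166261038693
```

Emit:
carry_out --deltas '[[[-0.15,0.17,0.04,0,1],[-0.3,0.35,0.08,0,1],[-0.46,0.52,0.12,0,1],[-0.62,0.68,0.16,0,1],[-0.62,0.72,0.16,0,1]]]'

```text
clock: 27.15
tool_pos: [0.1009, 0.4598, 0.5182]
orientation: [178.3, 41.4, -91.3]
force: [1.3, 1.2, -0.3]
opening: 0.0875
gripper_force: 0.0
```

Emit:
carry_out --deltas '[[[-0.07,0.2,0.05,0,1],[-0.13,0.4,0.1,0,1],[-0.2,0.6,0.15,0,1],[-0.25,0.8,0.2,0,1],[-0.3,0.95,0.25,0,1]]]'

```text
clock: 27.65
tool_pos: [-0.0904, 0.5389, 0.5225]
orientation: [178.5, 41.2, -91.1]
force: [-0.0, 0.2, 0.2]
opening: 0.0879
gripper_force: 0.0
```

Emit:
carry_out --deltas '[[[0,0.2,0,0,1],[-0.05,0.4,0.05,0,1],[-0.1,0.6,0.1,0,1],[-0.18,0.8,0.2,0,1],[-0.25,1,0.3,0,1]]]'

```text
clock: 28.15
tool_pos: [-0.2895, 0.6174, 0.5148]
orientation: [178.4, 41.3, -91.2]
force: [0.4, 0.6, 1.5]
opening: 0.0876
gripper_force: 0.0
```

Emit:
carry_out --deltas '[[[-0.15,0.05,0.18,0,1],[-0.3,0.1,0.36,0,1],[-0.44,0.15,0.54,0,1],[-0.59,0.2,0.7,0,1],[-0.74,0.25,0.86,0,1]]]'

```text
clock: 28.65
tool_pos: [-0.3373, 0.8436, 0.4828]
orientation: [178.5, 41.2, -91.2]
force: [-0.5, -1.2, -0.5]
opening: 0.0879
gripper_force: 0.0
```

Emit:
carry_out --deltas '[[[-0.15,0.05,0.18,0,1],[-0.3,0.1,0.36,0,1],[-0.44,0.15,0.54,0,1],[-0.59,0.2,0.7,0,1],[-0.74,0.25,0.86,0,1]]]'

```text
clock: 29.15
tool_pos: [-0.3866, 1.0663, 0.4525]
orientation: [178.5, 41.2, -91.2]
force: [-1.7, 1.1, 2.4]
opening: 0.0875
gripper_force: 0.0
```

Emit:
carry_out --deltas '[[[-0.2,0.1,0.1,0,1],[-0.45,0.2,0.2,0,1],[-0.65,0.3,0.3,0,1],[-0.9,0.4,0.3,0,1],[-1,0.5,0.3,0,1]]]'

```text
clock: 29.65
tool_pos: [-0.4136, 1.1253, 0.4608]
orientation: [177.4, 44.3, -91.5]
force: [1.1, -1.3, 2.2]
opening: 0.0878
gripper_force: 0.0
```

```bash
python3 -c "
from h import *
mv([-.3,1.1,.45])"
```

```text
pos [-0.414  1.125  0.461] ori [177.4  44.3 -91.5] q [ 126.   55.   72.   25.  -70. -128.] axis [-0.026  0.699 -0.715] tooly [-0.999 -0.005  0.032] F [ 1.1 -1.3  2.2] t 29.65
delta units [ 0.117 -0.569 -0.065] dist 0.11686543315437302
```

Emit:
carry_out --deltas '[[[-1,0.6,0,0,1],[-1,0.6,0,0,1],[-1,0.6,0,0,1],[-1,0.6,0,0,1],[-1,0.6,0,0,1]]]'

```text
clock: 30.15
tool_pos: [-0.4446, 1.1174, 0.4921]
orientation: [176.2, 47.1, -91.8]
force: [-0.8, 0.6, -0.4]
opening: 0.0876
gripper_force: 0.0
```

Emit:
carry_out --deltas '[[[-1,0.6,0,0,1],[-1,0.6,0,0,1],[-1,0.6,0,0,1],[-1,0.6,0,0,1],[-1,0.6,0,0,1]]]'

```text
clock: 30.65
tool_pos: [-0.4723, 1.1075, 0.5247]
orientation: [175.0, 49.9, -92.1]
force: [-0.1, 0.2, 0.3]
opening: 0.0877
gripper_force: 0.0
```

```bash
python3 -c "
from h import *
mv([-.3,.65,.53])"
```

```text
pos [-0.472  1.108  0.525] ori [175.   49.9 -92.1] q [ 130.   54.   72.   29.  -67. -131.] axis [-0.059  0.764 -0.642] tooly [-0.998 -0.03   0.056] F [-0.1  0.2  0.3] t 30.65
delta units [ 1.434 -0.79  -1.816] dist 0.4888975871974342
```

Emit:
carry_out --deltas '[[[0.1,-0.12,-0.13,-0.0116,1],[0.2,-0.24,-0.26,-0.0116,1],[0.3,-0.36,-0.4,-0.0116,1],[0.4,-0.48,-0.53,-0.0116,1],[0.51,-0.6,-0.66,-0.0116,1]]]'

```text
clock: 31.15
tool_pos: [-0.3602, 0.963, 0.5249]
orientation: [-180.0, 50.0, -85.6]
force: [-1.1, 0.2, 2.1]
opening: 0.0878
gripper_force: 0.0
```

Emit:
carry_out --deltas '[[[0.11,-0.12,-0.13,0,1],[0.22,-0.24,-0.26,0,1],[0.33,-0.36,-0.4,0,1],[0.45,-0.48,-0.53,0,1],[0.55,-0.58,-0.66,0,1]]]'

```text
clock: 31.65
tool_pos: [-0.2309, 0.8007, 0.526]
orientation: [180.0, 50.0, -85.7]
force: [0.1, 0.8, 0.4]
opening: 0.0877
gripper_force: 0.0
```

Emit:
carry_out --deltas '[[[0.11,-0.12,-0.13,0,1],[0.22,-0.24,-0.26,0,1],[0.33,-0.36,-0.4,0,1],[0.45,-0.48,-0.53,0,1],[0.55,-0.58,-0.66,0,1]]]'

```text
clock: 32.15
tool_pos: [-0.1021, 0.6383, 0.5265]
orientation: [180.0, 50.0, -85.7]
force: [-1.6, 0.5, 0.3]
opening: 0.0875
gripper_force: 0.0
```

```bash
python3 -c "
from h import *
mv([.2,.5,.53])"
```

```text
pos [-0.102  0.638  0.526] ori [180.   50.  -85.7] q [ 129.  -17.  -31.   42.  -40. -149.] axis [-0.058  0.764 -0.642] tooly [-0.997 -0.076  0.   ] F [-1.6  0.5  0.3] t 32.15
delta units [ 0.502 -1.454 -0.627] dist 0.33227322371558765
```

Emit:
carry_out --deltas '[[[0.05,-0.15,-0.06,0,1],[0.1,-0.3,-0.12,0,1],[0.15,-0.45,-0.18,0,1],[0.2,-0.6,-0.25,0,1],[0.25,-0.73,-0.31,0,1]]]'

```text
clock: 32.65
tool_pos: [0.0489, 0.5704, 0.5289]
orientation: [180.0, 50.1, -85.6]
force: [-0.3, 0.5, 0.6]
opening: 0.0875
gripper_force: 0.0
```

Emit:
carry_out --deltas '[[[0.05,-0.15,-0.06,0,1],[0.1,-0.3,-0.12,0,1],[0.15,-0.45,-0.18,0,1],[0.2,-0.6,-0.25,0,1],[0.25,-0.73,-0.31,0,1]]]'

```text
clock: 33.15
tool_pos: [0.1995, 0.5024, 0.5316]
orientation: [-179.9, 50.2, -85.4]
force: [1.0, 0.5, -1.4]
opening: 0.0875
gripper_force: 0.0
```

Emit:
carry_out --deltas '[[[0.09,-0.1,-0.09,0,1],[0.17,-0.2,-0.18,0,1],[0.26,-0.3,-0.28,0,1],[0.34,-0.4,-0.37,0,1],[0.43,-0.5,-0.46,0,1]]]'

```text
clock: 33.65
tool_pos: [0.3092, 0.3844, 0.5243]
orientation: [-179.8, 50.1, -85.4]
force: [0.1, 1.3, -0.7]
opening: 0.0879
gripper_force: 0.0
```

Emit:
carry_out --deltas '[[[0.09,-0.12,-0.09,0,1],[0.17,-0.25,-0.18,0,1],[0.26,-0.37,-0.28,0,1],[0.34,-0.5,-0.37,0,1],[0.43,-0.62,-0.46,0,1]]]'

```text
clock: 34.15
tool_pos: [0.443, 0.2684, 0.5167]
orientation: [-179.8, 50.0, -85.5]
force: [0.4, 1.3, 0.0]
opening: 0.0877
gripper_force: 0.0
```

```bash
python3 -c "
from h import *
mv([.598,-.02,.22])"
```

```text
pos [0.443 0.268 0.517] ori [-179.8   50.   -85.5] q [ 10.  -3.  12. -50. -96. -15.] axis [-0.057  0.764 -0.643] tooly [-0.997 -0.076 -0.002] F [0.4 1.3 0. ] t 34.15
delta units [ 2.099 -0.661 -0.193] dist 0.44184989138907305
```

Emit:
carry_out --deltas '[[[0.22,-0.07,-0.02,0,-1],[0.44,-0.14,-0.04,0,-1],[0.66,-0.21,-0.06,0,-1],[0.88,-0.28,-0.08,0,-1],[1,-0.33,-0.1,0,-1]]]'

```text
clock: 34.65
tool_pos: [0.5189, 0.1295, 0.3729]
orientation: [179.7, 50.0, -85.9]
force: [0.0, 0.2, 0.4]
opening: 0.0534
gripper_force: 0.0
```

Emit:
carry_out --deltas '[[[0.22,-0.07,-0.02,0,-1],[0.44,-0.14,-0.04,0,-1],[0.66,-0.21,-0.06,0,-1],[0.88,-0.28,-0.08,0,-1],[1,-0.33,-0.1,0,-1]]]'

```text
clock: 35.15
tool_pos: [0.5956, -0.0088, 0.2321]
orientation: [179.7, 50.1, -85.9]
force: [0.4, -0.1, 0.0]
opening: 0.0133
gripper_force: 0.0
```

Emit:
carry_out --deltas '[[[0.06,0,0.22,0,-1],[0.12,0,0.44,0,-1],[0.18,0,0.66,0,-1],[0.24,0,0.85,0,-1],[0.28,0,0.95,0,-1]]]'

```text
clock: 35.65
tool_pos: [0.5858, 0.1042, 0.068]
orientation: [179.8, 50.1, -85.7]
force: [0.7, 0.1, 0.5]
opening: 0.0003
gripper_force: 0.0
```

```bash
python3 -c "
from h import *
mv([.596,.165,.022])
mv([.595,.195,.022])"
```

```text
pos [0.586 0.104 0.068] ori [179.8  50.1 -85.7] q [ -8.  33.  -0. -50. -78.  33.] axis [-0.061  0.764 -0.642] tooly [-0.997 -0.077  0.003] F [0.7 0.1 0.5] t 35.65
delta units [-0.016 -0.075  0.377] dist 0.07691989766527182
pos [0.586 0.104 0.068] ori [179.8  50.1 -85.7] q [ -8.  33.  -0. -50. -78.  33.] axis [-0.061  0.764 -0.642] tooly [-0.997 -0.077  0.003] F [0.7 0.1 0.5] t 35.65
delta units [-0.112 -0.082  0.492] dist 0.10219214111046146
```

Emit:
carry_out --deltas '[[[0,-0.04,0.19,0,-1],[-0.016,-0.075,0.377,0,-1],[-0.048,-0.075,0.415,0,-1],[-0.065,-0.075,0.434,0,-1],[-0.065,-0.075,0.434,0,-1]]]'

```text
clock: 36.15
tool_pos: [0.5969, 0.1782, 0.0255]
orientation: [-179.8, 50.0, -85.4]
force: [0.4, -0.4, 0.4]
opening: 0.0003
gripper_force: 0.0
```

Emit:
carry_out --deltas '[[[-0.013,0,0.015,0,-1],[-0.026,0,0.03,0,-1],[-0.026,0,0.03,0,-1]]]'

```text
clock: 36.45
tool_pos: [0.5962, 0.1859, 0.0254]
orientation: [-179.9, 50.0, -85.5]
force: [-0.7, 0.4, -0.0]
opening: 0.0006
gripper_force: 0.0
```

Emit:
carry_out --deltas '[[[-0.008,0,0.01,0,-1],[-0.016,0,0.019,0,-1]]]'

```text
clock: 36.65
tool_pos: [0.5956, 0.1909, 0.0248]
orientation: [-179.9, 50.0, -85.6]
force: [-0.1, 0.5, -0.5]
opening: 0.0004
gripper_force: 0.0
```

Emit:
carry_out --deltas '[[[-0.013,0,0.015,0,-1],[-0.013,0,0.015,0,-1]]]'

```text
clock: 36.85
tool_pos: [0.5951, 0.1956, 0.0248]
orientation: [-180.0, 50.0, -85.6]
force: [0.0, 0.7, 0.0]
opening: 0.0007
gripper_force: 0.0
```

Emit:
carry_out --deltas '[[[-0.01,0,0.011,0,-1],[-0.01,0,0.011,0,-1]]]'

```text
clock: 37.05
tool_pos: [0.5949, 0.1983, 0.0249]
orientation: [-180.0, 50.0, -85.6]
force: [0.6, 0.1, 0.2]
opening: 0.0005
gripper_force: 0.0
```

```bash
python3 -c "
from h import *
mv([.596,.165,.022])
w=ctrl.snapshot('wrist')
for r in ctrl.spot_point(w,'tray_front'): print(r['p'],r['centre'],onz(w,r['centre'],.05))
w=ctrl.snapshot('wrist')['color']; cv2.imwrite('pics/w4.png',w[:,:,::-1])"
```

```text
pos [0.595 0.198 0.025] ori [-180.    50.   -85.6] q [ -0.  35.  -2. -54. -70.  32.] axis [-0.059  0.764 -0.643] tooly [-0.997 -0.077 -0.   ] F [0.6 0.1 0.2] t 37.05
delta units [ 0.118  0.007 -0.118] dist 0.03348698776352221
0.94 [324.3, 305.0] [0.59383822 0.18332612 0.05      ]
```

View pics/w4.png

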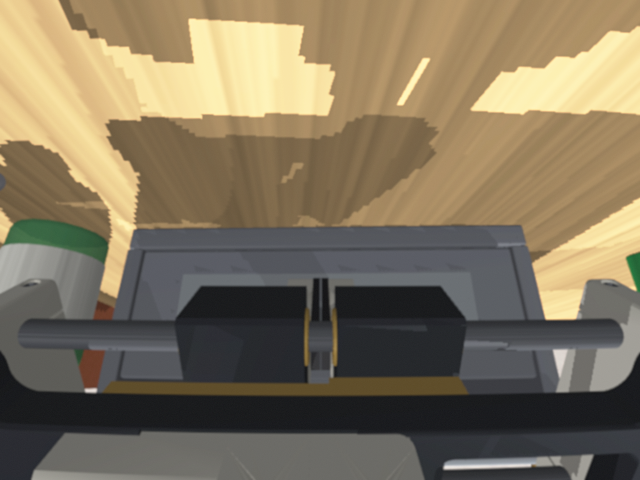

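```bash
python3 -c "
from h import *
w=ctrl.snapshot('wrist')
for p,z in [((135,228),0),((522,226),0),((145,250),.017),((515,247),.017),((330,228),0),((330,248),.017),((330,248),.0)]: print(p,z,onz(w,p,z))
print('tcp px',proj(w,ctrl.get_obs()['tool_pos']))
"
```

```text
(135, 228) 0 [0.7120457  0.20111356 0.        ]
(522, 226) 0 [0.47033332 0.17918872 0.        ]
(145, 250) 0.017 [0.69979409 0.19438101 0.017     ]
(515, 247) 0.017 [0.48333336 0.17251595 0.017     ]
(330, 228) 0 [0.58937196 0.1917068  0.        ]
(330, 248) 0.017 [0.59052268 0.18230404 0.017     ]
(330, 248) 0.0 [0.58580708 0.2262156  0.        ]
tcp px [320.19493299 269.01352161]
```

Emit:
carry_out --deltas '[[[-0.01,0,0.011,0,-1],[-0.01,0,0.011,0,-1]]]'

```text
clock: 37.45
tool_pos: [0.5948, 0.2007, 0.0249]
orientation: [-180.0, 50.0, -85.6]
force: [0.9, -2.3, -0.3]
opening: 0.0008
gripper_force: 1.1
```

Emit:
carry_out --deltas '[[[-0.01,0,0.011,0,-1],[-0.01,0,0.011,0,-1]]]'

```text
clock: 37.65
tool_pos: [0.5945, 0.2037, 0.025]
orientation: [-180.0, 50.0, -85.6]
force: [-0.2, -3.9, 0.2]
opening: 0.0004
gripper_force: 1.6
```

Emit:
carry_out --deltas '[[[-0.01,0,0.011,0,-1],[-0.01,0,0.011,0,-1]]]'

```text
clock: 37.85
tool_pos: [0.5942, 0.2069, 0.0251]
orientation: [-180.0, 50.0, -85.6]
force: [-0.1, -2.8, -2.1]
opening: 0.0004
gripper_force: 1.6
```

Emit:
carry_out --deltas '[[[-0.013,0,0.015,0,-1],[-0.013,0,0.015,0,-1]]]'

```text
clock: 38.05
tool_pos: [0.5938, 0.2109, 0.0251]
orientation: [-180.0, 50.0, -85.6]
force: [0.1, -4.0, -1.8]
opening: 0.0005
gripper_force: 1.7
```

Emit:
carry_out --deltas '[[[-0.01,0,0.011,0,-1],[-0.01,0,0.011,0,-1]]]'

```text
clock: 38.25
tool_pos: [0.5937, 0.2129, 0.025]
orientation: [-180.0, 49.9, -85.6]
force: [-0.6, -6.4, -1.9]
opening: 0.0004
gripper_force: 3.4
```

One more millimetre or two to seat it at the stop, then retreat quickly.

Emit:
carry_out --deltas '[[[-0.006,0,0.007,0,-1],[-0.006,0,0.007,0,-1]]]'

```text
clock: 38.45
tool_pos: [0.5937, 0.2133, 0.0249]
orientation: [-180.0, 49.8, -85.6]
force: [-0.6, -13.1, -0.2]
opening: 0.0
gripper_force: 6.3
```

Emit:
carry_out --deltas '[[[0,0,-0.25,0,-1],[0,0,-0.5,0,-1],[0,0,-0.75,0,-1],[0,0,-1,0,1],[0,0,-1,0,1]]]'

```text
clock: 38.95
tool_pos: [0.6081, 0.0585, 0.1587]
orientation: [-179.3, 49.8, -85.2]
force: [1.3, 0.2, 0.5]
opening: 0.0112
gripper_force: 0.0
```

Emit:
carry_out --deltas '[[[0.0,0,-0.25,0,1],[0.0,0,-0.5,0,1],[0.0,0,-0.65,0,1]]]'

```text
clock: 39.25
tool_pos: [0.6134, -0.0379, 0.24]
orientation: [-179.7, 50.0, -85.4]
force: [1.3, 0.4, -0.2]
opening: 0.0347
gripper_force: 0.0
```

```bash
python3 -c "
from h import *
np.set_printoptions(precision=3,suppress=True)
mv([.6,-.2,.2])
T=ctrl.snapshot('top');save(T,'t5.png')
for n,z in [('tray_front',.05),('tray_floor',.02),('dinosaur',.0)]:
  for r in ctrl.spot_point(T,n): print(n,r['p'],r['centre'],onz(T,r['centre'],z))
for r in ctrl.silhouettes(T,'dinosaur'):
  if r['centre'][0]>380 and r['centre'][1]<250:
    m=r['mask'];p=np.argwhere(m)[:,::-1].astype(float);c=p.mean(0);u=np.linalg.svd(p-c,full_matrices=False)[2][0];s=(p-c)@u
    print('sil',c,u,s.min(),s.max(),onz(T,c+u*s.min(),.03),onz(T,c+u*s.max(),.03))
"
```

```text
pos [ 0.613 -0.038  0.24 ] ori [-179.7   50.   -85.4] q [ -18.   28.   17.  -46. -100.   23.] axis [-0.057  0.764 -0.643] tooly [-0.997 -0.077 -0.003] F [ 1.3  0.4 -0.2] t 39.25
delta units [ 0.669  0.13  -0.486] dist 0.16745952280186827
tray_front 0.88 [292.3, 209.3] [0.599 0.046 0.05 ]
tray_floor 0.62 [252.6, 208.9] [0.605 0.137 0.02 ]
dinosaur 0.74 [300.0, 319.9] [0.362 0.022 0.   ]
dinosaur 0.63 [404.9, 206.3] [ 0.627 -0.211  0.   ]
dinosaur 0.59 [361.9, 335.9] [ 0.331 -0.115  0.   ]
sil [424.711 197.078] [-0.928  0.373] -10.139716603668223 8.617053084187447 [ 0.652 -0.271  0.03 ] [ 0.634 -0.231  0.03 ]
```

Emit:
carry_out --deltas '[[[0.15,0,-0.1,0,1],[0.3,0.01,-0.2,0,1],[0.45,0.01,-0.3,0,1],[0.62,0.01,-0.42,0,1]]]'

```text
clock: 39.9
tool_pos: [0.6219, -0.1787, 0.1955]
orientation: [179.9, 50.1, -85.5]
force: [0.5, -0.4, 0.8]
opening: 0.0852
gripper_force: 0.0
```

Emit:
carry_out --deltas '[[[0.15,0,-0.1,0,1],[0.3,0.01,-0.2,0,1],[0.45,0.01,-0.3,0,1],[0.62,0.01,-0.42,0,1]]]'

```text
clock: 40.3
tool_pos: [0.6315, -0.3226, 0.1543]
orientation: [180.0, 50.1, -85.5]
force: [1.1, 0.6, 0.5]
opening: 0.0875
gripper_force: 0.0
```

```bash
python3 -c "
from h import *
np.set_printoptions(precision=3,suppress=True)
mv([.625,-.205,.025])
w=ctrl.snapshot('wrist');S=ctrl.snapshot('scene');save(w,'w6.png')
for s in (w,S):
 for r in ctrl.spot_point(s,'dinosaur')[:4]: print(r['p'],np.array(r['centre']),onz(s,r['centre'],0))
for r in ctrl.spot_point(w,'tray_front'): print('front',r['p'],onz(w,r['centre'],.05))
for d in (0,.008,.016,.024):
  o=ctrl.get_obs();R=Ro.from_euler('xyz',o['orientation'],degrees=True).as_matrix()
  print(d,proj(w,o['tool_pos']-R[:,2]*d),proj(w,o['tool_pos']-R[:,2]*d+R[:,1]*.044))
"
```

```text
pos [ 0.631 -0.323  0.154] ori [180.   50.1 -85.5] q [ -35.   49.   43.  -41. -115.   32.] axis [-0.061  0.765 -0.641] tooly [-0.997 -0.079  0.   ] F [1.1 0.6 0.5] t 40.3
delta units [ 0.119 -0.014  0.866] dist 0.17486730989668303
0.63 [315.8 164.6] [ 0.627 -0.21  -0.   ]
0.59 [524.1 215.6] [ 0.317 -0.11   0.   ]
0.48 [433.3 274.9] [0.333 0.195 0.   ]
0.94 [228.8 226.5] [ 0.621 -0.217  0.   ]
0.92 [391.8 215.3] [0.354 0.023 0.   ]
0.92 [465. 250.] [ 0.34   0.201 -0.   ]
0.8 [355.8 183.5] [ 0.319 -0.111  0.   ]
front 0.72 [0.608 0.017 0.05 ]
0 [320.656 268.679] [392.469 268.717]
0.008 [320.676 273.883] [395.23  273.909]
0.016 [320.699 279.5  ] [398.207 279.511]
0.024 [320.723 285.582] [401.428 285.574]
```

View pics/w6.png

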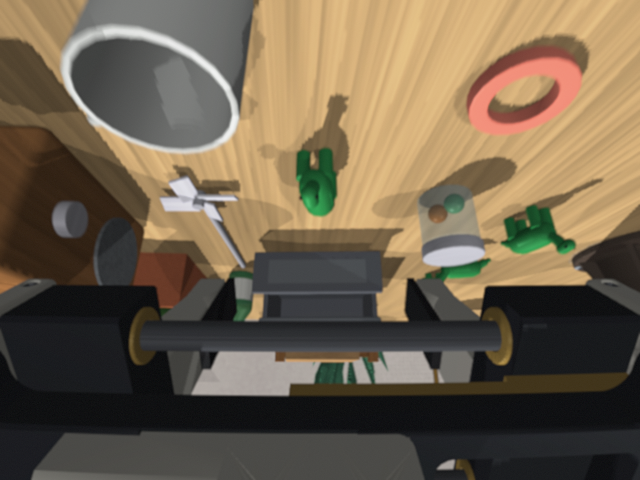

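```bash
python3 -c "
from h import *
np.set_printoptions(precision=3,suppress=True)
T=ctrl.snapshot('top');S=ctrl.snapshot('scene')
t=cv2.imread('pics/t0.png')[180:220,375:445];s=cv2.imread('pics/s0.png')[190:240,195:250];w=cv2.imread('pics/w6.png')[130:230,270:350]
f=lambda a,k:cv2.resize(a,None,fx=k,fy=k,interpolation=cv2.INTER_CUBIC)
out=np.zeros((600,800,3),np.uint8)
a=f(t,6);out[:a.shape[0],:a.shape[1]]=a
b=f(w,4);out[:b.shape[0],440:440+b.shape[1]]=b
c=f(s,6);out[260:260+c.shape[0],:c.shape[1]]=c
cv2.imwrite('pics/v10.png',out)
o=np.array([.624,-.210,0]);a=np.array([.28,-.96,0]);
for l,h in [(55,.068),(42,.062),(0,.052),(-53,.03)]:
  X=o+a*l/1000+[0,0,h];print(l,proj(T,X),proj(S,X))
"
```

```text
55 [434.944 194.136] [204.12  197.274]
42 [428.601 196.272] [209.524 201.146]
0 [409.38  201.987] [226.495 210.33 ]
-53 [384.739 210.104] [248.873 225.521]
```

View pics/v10.png

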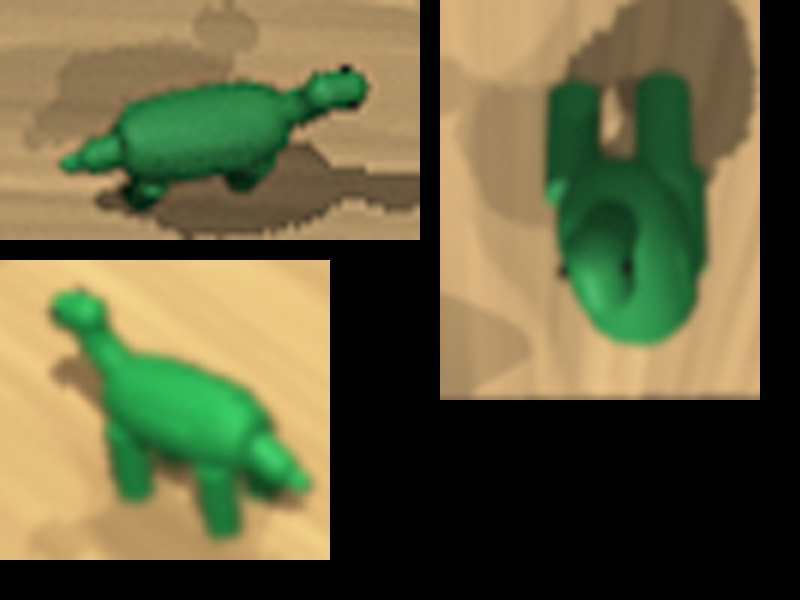

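Emit:
carry_out --deltas '[[[0.08,-0.049,0.2,0,1],[0.113,-0.049,0.4,0,1],[0.113,-0.049,0.6,0,1],[0.113,-0.049,0.7,0,0],[0.113,-0.049,0.7,0,-1]]]'

```text
clock: 41.15
tool_pos: [0.6332, -0.2261, 0.0477]
orientation: [179.9, 50.2, -85.5]
force: [-1.1, 0.7, -0.3]
opening: 0.0766
gripper_force: 0.0
```

Emit:
carry_out --deltas '[[[0,0,0,0,-1],[0,0,0,0,-1],[0,0,0,0,-1],[0,0,0,0,-1],[0,0,0,0,-1]]]'

```text
clock: 41.65
tool_pos: [0.6337, -0.2314, 0.0486]
orientation: [-179.9, 50.0, -85.6]
force: [-0.0, -0.2, 0.5]
opening: 0.0373
gripper_force: 0.0
```

Emit:
carry_out --deltas '[[[0,0,0,0,-1],[0,0,0,0,-1],[0,0,0,0,-1]]]'

```text
clock: 41.95
tool_pos: [0.6337, -0.2309, 0.0482]
orientation: [-180.0, 50.0, -85.6]
force: [-0.3, -0.6, 1.3]
opening: 0.0133
gripper_force: 22.1
```

```bash
python3 -c "
from h import *
o=mv([.625,-.23,.15])
w=ctrl.snapshot('wrist')
for r in ctrl.spot_point(w,'tray_front'): print('front',r['p'],onz(w,r['centre'],.05))
for r in ctrl.silhouettes(w,'dinosaur')[:3]: print(r['p'],r['centre'],cv2.boundingRect(r['mask'].astype('uint8')))
"
```

```text
pos [ 0.634 -0.231  0.048] ori [-180.    50.   -85.6] q [ -30.   49.   28.  -40. -100.   38.] axis [-0.058  0.764 -0.643] tooly [-0.997 -0.076 -0.   ] F [-0.3 -0.6  1.3] t 41.95
delta units [-0.395  0.043 -0.321] dist 0.10215807814259933
front 0.86 [0.61109336 0.0295236  0.05      ]
0.96 [327.6, 241.8] (297, 195, 62, 112)
0.86 [614.9, 277.4] (566, 257, 74, 49)
```

Emit:
carry_out --deltas '[[[0,0,0,0,-1],[-0.08,0,-0.06,0,-1],[-0.2,0,-0.16,0,-1],[-0.35,0,-0.29,0,-1],[-0.5,0,-0.42,0,-1]]]'

```text
clock: 42.6
tool_pos: [0.6334, -0.2308, 0.1813]
orientation: [-180.0, 50.0, -85.6]
force: [1.0, -0.4, -0.3]
opening: 0.0123
gripper_force: 29.6
```

```bash
python3 -c "
from h import *
np.set_printoptions(precision=3,suppress=True)
mv([.6,0.1,.2]);o=ctrl.get_obs();print(o['opening'],o['gripper_force'])
S=ctrl.snapshot('scene');T=ctrl.snapshot('top');save(S,'s7.png')
for s,n in ((S,'S'),(T,'T')):
 for r in ctrl.silhouettes(s,'dinosaur'): print(n,r['p'],np.round(r['centre']),cv2.boundingRect(r['mask'].astype('uint8')))
for s,n in ((S,'S'),(T,'T')):
 for q in ('tray_front','tray_floor'):
  for r in ctrl.spot_point(s,q): print(n,q,r['p'],onz(s,r['centre'],.05 if 'front' in q else .02))
"
```

```text
pos [ 0.633 -0.231  0.181] ori [-180.    50.   -85.6] q [ -30.   42.   33.  -42. -109.   30.] axis [-0.059  0.763 -0.643] tooly [-0.997 -0.077 -0.   ] F [ 1.  -0.4 -0.3] t 42.6
delta units [-1.14   0.039  1.213] dist 0.33299921069510485
0.012332927606615234 29.566985070705414
S 0.96 [355. 174.] (340, 148, 29, 43)
S 0.87 [468. 237.] (444, 225, 52, 30)
S 0.68 [390. 208.] (381, 191, 24, 35)
S 0.65 [220. 167.] (194, 142, 46, 46)
T 0.96 [219. 328.] (186, 318, 54, 21)
T 0.71 [295. 316.] (287, 295, 19, 42)
S tray_front 0.74 [0.614 0.017 0.05 ]
S tray_floor 0.71 [0.606 0.092 0.02 ]
T tray_front 0.57 [0.601 0.014 0.05 ]
T tray_floor 0.67 [0.61  0.098 0.02 ]
```

```bash
python3 -c "
from h import *
np.set_printoptions(precision=1,suppress=True)
S=ctrl.snapshot('scene')
o=np.array([.624,-.210,0]);a=np.array([.28,-.96,0]);
for l,h in [(50,.07),(0,.045),(-53,.04),(-20,0),(20,0)]:
  X=o+a*l/1000+[0,0,h];print(l,h,proj(S,X),proj(S,X+[0,0,.133]))
for f,b in (('s0',(185,180,70,70)),('s7',(185,130,70,70))):
  im=cv2.imread('pics/'+f+'.png').astype(int);x,y,w,h=b;c=im[y:y+h,x:x+w];m=(c[...,1]>c[...,2]+40)&(c[...,1]>c[...,0]+30)
  p=np.argwhere(m)[:,::-1]+[x,y];u=np.linalg.svd(p-p.mean(0),full_matrices=False)[2][0]
  print(f,len(p),p.mean(0),np.degrees(np.arctan2(u[1],u[0])),'left',p[p[:,0].argmin()],'right',p[p[:,0].argmax()],'bottom',p[p[:,1].argmax()],'top',p[p[:,1].argmin()])
"
```

```text
50 0.07 [205.9 197.2] [195.2 143.9]
0 0.045 [226.9 212.9] [217.9 160.7]
-53 0.04 [248.4 221.9] [241.  169.7]
-20 0 [237.4 231.4] [229.4 182. ]
20 0 [222.1 225.9] [213.  176.8]
s0 638 [224.4 216.1] 39.427800655491694 left [204 196] right [245 225] bottom [231 235] top [206 195]
s7 731 [215.6 164.9] 41.86098273817207 left [194 147] right [238 177] bottom [222 186] top [197 141]
```

Emit:
carry_out --deltas '[[[-0.1,0,0.08,0,-1],[-0.22,0,0.19,0,-1],[-0.34,0,0.3,0,-1],[-0.46,0,0.4,0,-1],[-0.585,-0.01,0.51,0,-1]]]'

```text
clock: 43.55
tool_pos: [0.6233, -0.0768, 0.2022]
orientation: [179.9, 50.0, -85.7]
force: [1.0, 0.7, -1.5]
opening: 0.0124
gripper_force: 29.7
```

Emit:
carry_out --deltas '[[[-0.13,0,0.11,0,-1],[-0.26,0,0.22,0,-1],[-0.4,0,0.34,0,-1],[-0.5,0,0.44,0,-1],[-0.585,0,0.51,0,-1]]]'

```text
clock: 44.05
tool_pos: [0.6115, 0.077, 0.2266]
orientation: [179.9, 50.0, -85.6]
force: [0.9, 0.2, -0.8]
opening: 0.0128
gripper_force: 29.6
```

Emit:
carry_out --deltas '[[[0,0,0,0,-1]]]'

```text
clock: 44.15
tool_pos: [0.6117, 0.0777, 0.2277]
orientation: [-179.9, 50.0, -85.4]
force: [-0.7, -1.1, -1.4]
opening: 0.0125
gripper_force: 29.5
```

```bash
python3 -c "
from h import *
np.set_printoptions(precision=3,suppress=True)
mv([.612,.077,.078]);o=ctrl.get_obs();print(o['opening'],o['gripper_force'])
T=ctrl.snapshot('top')
for q,z in (('tray_front',.05),('tray_floor',.02),('dinosaur',.17)):
  for r in ctrl.spot_point(T,q): print(q,r['p'],onz(T,r['centre'],z))
"
```

```text
pos [0.612 0.078 0.228] ori [-179.9   50.   -85.4] q [ -9.  25.  10. -48. -91.  20.] axis [-0.06   0.764 -0.642] tooly [-0.997 -0.079 -0.001] F [-0.7 -1.1 -1.4] t 44.15
delta units [ 0.576 -0.001  0.478] dist 0.14972967049488223
0.01249462825510104 29.545853983106554
tray_front 0.78 [0.608 0.015 0.05 ]
tray_floor 0.82 [0.607 0.1   0.02 ]
dinosaur 0.97 [0.346 0.16  0.17 ]
dinosaur 0.93 [0.599 0.089 0.17 ]
dinosaur 0.71 [0.367 0.021 0.17 ]
```

Emit:
carry_out --deltas '[[[0.13,0,0.11,0,-1],[0.29,0,0.24,0,-1],[0.45,0,0.37,0,-1],[0.576,0,0.478,0,-1],[0.576,0,0.478,0,-1]]]'

```text
clock: 44.85
tool_pos: [0.6096, 0.0739, 0.072]
orientation: [179.2, 50.2, -86.4]
force: [-0.5, 0.5, -0.7]
opening: 0.0122
gripper_force: 29.5
```

Emit:
carry_out --deltas '[[[0.01,0,0.008,0,-1],[0.02,0,0.016,0,-1],[0.02,0,0.016,0,-1]]]'

```text
clock: 45.15
tool_pos: [0.6133, 0.0737, 0.0738]
orientation: [-179.7, 50.0, -85.4]
force: [-0.9, -0.0, -0.8]
opening: 0.0121
gripper_force: 29.6
```

Emit:
carry_out --deltas '[[[0.01,0,0.008,0,-1],[0.01,0,0.008,0,-1]]]'

```text
clock: 45.35
tool_pos: [0.6126, 0.074, 0.0705]
orientation: [-179.8, 50.0, -85.5]
force: [-0.4, -0.1, 0.4]
opening: 0.0122
gripper_force: 29.7
```

Emit:
carry_out --deltas '[[[0.01,0,0.008,0,-1],[0.01,0,0.008,0,-1]]]'

```text
clock: 45.55
tool_pos: [0.6122, 0.074, 0.0679]
orientation: [-179.9, 50.0, -85.5]
force: [-1.4, -2.1, 6.1]
opening: 0.0123
gripper_force: 30.1
```

Emit:
carry_out --deltas '[[[0.01,0,0.008,0,-1],[0.01,0,0.008,0,-1]]]'

```text
clock: 45.75
tool_pos: [0.6121, 0.074, 0.066]
orientation: [-179.9, 50.1, -85.5]
force: [-2.5, -2.6, 9.0]
opening: 0.012
gripper_force: 31.0
```

Emit:
carry_out --deltas '[[[0,0,0,0,-0.6],[0,0,0,0,-0.3],[0,0,0,0,0],[0,0,0,0,0.2],[0,0,0,0,0.2]]]'

```text
clock: 46.25
tool_pos: [0.6122, 0.0741, 0.0643]
orientation: [-180.0, 50.0, -85.6]
force: [-0.2, -0.6, 0.6]
opening: 0.044
gripper_force: 0.0
```

Emit:
carry_out --deltas '[[[0,0,0,0,0.2],[0,0,-0.05,0,0.2],[0,0,-0.2,0,0.2],[0,0,-0.4,0,0],[0,0,-0.6,0,-0.5]]]'

```text
clock: 46.75
tool_pos: [0.6191, -0.0191, 0.1428]
orientation: [180.0, 50.0, -85.6]
force: [1.4, -0.2, 0.5]
opening: 0.0418
gripper_force: 0.0
```

Emit:
carry_out --deltas '[[[0.05,0,-0.2,0,-1],[0.15,0,-0.4,0,-1],[0.3,0,-0.55,0,-1]]]'

```text
clock: 47.05
tool_pos: [0.6294, -0.143, 0.1698]
orientation: [-179.6, 49.8, -85.3]
force: [1.1, -0.2, 0.3]
opening: 0.0178
gripper_force: 0.0
```

```bash
python3 -c "
from h import *
np.set_printoptions(precision=3,suppress=True)
mv([.611,-.06,.05])
T=ctrl.snapshot('top');W=ctrl.snapshot('wrist');S=ctrl.snapshot('scene');save(T,'t8.png');save(S,'s8.png')
for n,s in (('T',T),('W',W),('S',S)):
 for q,z in (('tray_front',.05),('tray_floor',.02),('dinosaur',.02)):
  for r in ctrl.spot_point(s,q):
   X=onz(s,r['centre'],z)
   if X[0]>.5: print(n,q,r['p'],X)
o=np.array([.602,.095,.02]);a=np.array([.28,-.96,0])
for l,h in [(50,.07),(0,.045),(-53,.04),(-20,0),(20,0)]: print(l,proj(S,o+a*l/1000+[0,0,h]),proj(T,o+a*l/1000+[0,0,h]))
for f in ('s8','t8'):
  im=cv2.imread('pics/'+f+'.png').astype(int);m=((im[...,1]>im[...,2]+40)&(im[...,1]>im[...,0]+30)).astype('uint8')
  n,L,st,ce=cv2.connectedComponentsWithStats(m)
  for i in range(1,n):
    if st[i,4]>60: print(f,st[i],ce[i])
"
```

```text
pos [ 0.629 -0.143  0.17 ] ori [-179.6   49.8  -85.3] q [ -25.   38.   23.  -43. -102.   30.] axis [-0.056  0.762 -0.645] tooly [-0.997 -0.077 -0.005] F [ 1.1 -0.2  0.3] t 47.05
delta units [0.186 0.063 0.708] dist 0.14691667235182057
T tray_front 0.88 [0.609 0.014 0.05 ]
T tray_front 0.31 [0.571 0.275 0.05 ]
T tray_front 0.16 [ 0.699 -0.361  0.05 ]
T tray_floor 0.94 [0.611 0.096 0.02 ]
T dinosaur 0.67 [0.598 0.095 0.02 ]
W tray_front 0.66 [0.61  0.011 0.05 ]
S tray_front 0.7 [0.611 0.01  0.05 ]
S tray_floor 0.84 [0.607 0.093 0.02 ]
S dinosaur 0.9 [0.599 0.089 0.02 ]
50 [318.432 254.376] [291.196 197.083]
0 [343.545 272.894] [269.178 205.742]
-53 [370.742 284.488] [245.51  212.278]
-20 [352.929 292.98 ] [262.505 212.748]
20 [333.326 285.791] [279.804 208.425]
s8 [341 148  28  42 505] [353.451 170.828]
s8 [382 192  22  33 468] [392.842 206.872]
s8 [444 225  52  30 673] [468.756 236.743]
s8 [314 251  51  48 953] [339.042 274.845]
s8 [315 353  35  33 852] [332.37  369.219]
s8 [ 183  372   84   86 4404] [232.108 408.713]
s8 [ 268  411   43   41 1406] [289.164 431.99 ]
s8 [ 266  452   97   28 2127] [314.749 467.716]
t8 [ 97  38  23  23 343] [106.426  48.029]
t8 [133  38  22  18 251] [141.657  46.323]
t8 [170  38  23  21 326] [179.761  47.242]
t8 [207  38  24  22 390] [218.138  48.377]
t8 [245  39  23  19 291] [255.567  47.491]
t8 [111  54  22  22 323] [121.043  63.384]
t8 [149  54  23  22 377] [159.207  64.008]
t8 [187  54  20  19 279] [196.072  62.839]
t8 [225  55  23  21 363] [235.325  64.405]
t8 [206 125  15  16 125] [211.744 133.736]
t8 [248 194  47  25 555] [271.344 205.063]
t8 [186 318  55  20 559] [213.826 327.658]
```

Emit:
carry_out --deltas '[[[0.02,0,0.2,0,-1],[0.04,0.01,0.4,0,-1],[0.06,0.02,0.6,0,-1],[0.08,0.03,0.8,0,-1],[0.1,0.03,0.97,0,-1]]]'

```text
clock: 48.15
tool_pos: [0.6117, -0.0034, 0.0254]
orientation: [180.0, 50.0, -85.6]
force: [1.0, -0.1, 0.7]
opening: 0.0003
gripper_force: 0.0
```

Emit:
carry_out --deltas '[[[0,0,0,0,-1]]]'

```text
clock: 48.25
tool_pos: [0.6098, -0.001, 0.0235]
orientation: [179.5, 50.2, -85.8]
force: [-0.1, -0.1, -0.1]
opening: -0.0001
gripper_force: 0.0
```

```bash
python3 -c "
from h import *
mv([.610,.01,.026])
a=mv([.597,.185,.026])
"
```

```text
pos [ 0.61  -0.001  0.023] ori [179.5  50.2 -85.8] q [-16.  40.   7. -47. -83.  38.] axis [-0.064  0.766 -0.64 ] tooly [-0.997 -0.079  0.005] F [-0.1 -0.1 -0.1] t 48.25
delta units [-0.045 -0.005  0.034] dist 0.01127932244990339
pos [ 0.61  -0.001  0.023] ori [179.5  50.2 -85.8] q [-16.  40.   7. -47. -83.  38.] axis [-0.064  0.766 -0.64 ] tooly [-0.997 -0.079  0.005] F [-0.1 -0.1 -0.1] t 48.25
delta units [-0.606 -0.01   0.708] dist 0.1864427890310774
```

Emit:
carry_out --deltas '[[[-0.03,0,0.034,0,-1],[-0.065,0,0.068,0,-1],[-0.09,0,0.1,0,-1],[-0.12,0,0.137,0,-1],[-0.15,0,0.171,0,-1]]]'

```text
clock: 48.75
tool_pos: [0.6093, 0.0399, 0.0279]
orientation: [-179.8, 49.9, -85.5]
force: [0.4, -4.7, 1.2]
opening: 0.0006
gripper_force: 2.0
```

Emit:
carry_out --deltas '[[[-0.03,0,0.035,0,-1],[-0.06,0,0.07,0,-1],[-0.09,0,0.105,0,-1],[-0.12,0,0.14,0,-1],[-0.15,0,0.175,0,-1]]]'

```text
clock: 49.25
tool_pos: [0.6048, 0.0867, 0.0278]
orientation: [180.0, 50.0, -85.6]
force: [-2.1, -5.2, 1.5]
opening: 0.0004
gripper_force: 2.1
```

Emit:
carry_out --deltas '[[[-0.03,0,0.035,0,-1],[-0.06,0,0.07,0,-1],[-0.09,0,0.105,0,-1],[-0.12,0,0.14,0,-1],[-0.15,0,0.175,0,-1]]]'

```text
clock: 49.75
tool_pos: [0.6008, 0.1326, 0.0278]
orientation: [179.9, 50.0, -85.7]
force: [-3.6, -4.7, -0.2]
opening: 0.0005
gripper_force: 2.3
```

```bash
python3 -c "
from h import *
mv([.597,.185,.026])
S=ctrl.snapshot('scene')
for q,z in (('tray_front',.05),('dinosaur',.02)):
  for r in ctrl.spot_point(S,q):
   X=onz(S,r['centre'],z)
   if X[0]>.5: print(q,r['p'],r['centre'],X)
"
```

```text
pos [0.601 0.133 0.028] ori [179.9  50.  -85.7] q [ -6.  36.  -0. -52. -74.  34.] axis [-0.06   0.764 -0.643] tooly [-0.997 -0.077  0.001] F [-3.6 -4.7 -0.2] t 49.75
delta units [-0.162 -0.001  0.207] dist 0.05259248969187817
```

Pushing nicely. On to about 0.185, then small steps to the stop near 0.213.

Emit:
carry_out --deltas '[[[-0.03,0,0.04,0,-1],[-0.06,0,0.08,0,-1],[-0.09,0,0.12,0,-1],[-0.12,0,0.16,0,-1],[-0.16,0,0.205,0,-1]]]'

```text
clock: 50.4
tool_pos: [0.5979, 0.1833, 0.0264]
orientation: [-180.0, 50.0, -85.6]
force: [-1.0, -5.5, 0.3]
opening: 0.0003
gripper_force: 2.7
```

Emit:
carry_out --deltas '[[[-0.02,0,0.023,0,-1],[-0.04,0,0.046,0,-1],[-0.055,0,0.065,0,-1],[-0.07,0,0.08,0,-1],[-0.07,0,0.08,0,-1]]]'

```text
clock: 50.9
tool_pos: [0.596, 0.2052, 0.0267]
orientation: [180.0, 50.0, -85.6]
force: [-2.1, -2.6, -0.1]
opening: 0.0004
gripper_force: 1.5
```

Emit:
carry_out --deltas '[[[-0.007,0,0.008,0,-1],[-0.013,0,0.015,0,-1],[-0.013,0,0.015,0,-1]]]'

```text
clock: 51.2
tool_pos: [0.5957, 0.2087, 0.0267]
orientation: [180.0, 50.0, -85.6]
force: [-2.8, -3.3, -1.1]
opening: 0.0003
gripper_force: 1.8
```

Emit:
carry_out --deltas '[[[-0.007,0,0.008,0,-1],[-0.013,0,0.015,0,-1],[-0.013,0,0.015,0,-1]]]'

```text
clock: 51.5
tool_pos: [0.5956, 0.2127, 0.0268]
orientation: [-180.0, 50.0, -85.6]
force: [-2.4, -3.8, -1.7]
opening: 0.0002
gripper_force: 1.8
```

Emit:
carry_out --deltas '[[[-0.007,0,0.008,0,-1],[-0.007,0,0.008,0,-1]]]'

```text
clock: 51.7
tool_pos: [0.5955, 0.2133, 0.0267]
orientation: [-180.0, 49.9, -85.6]
force: [-2.8, -10.4, 0.3]
opening: 0.0003
gripper_force: 5.0
```

Emit:
carry_out --deltas '[[[-0.004,0,0.004,0,-1],[-0.004,0,0.004,0,-1]]]'

```text
clock: 51.9
tool_pos: [0.5955, 0.2135, 0.0266]
orientation: [-180.0, 49.8, -85.6]
force: [-2.7, -14.0, 0.1]
opening: 0.0006
gripper_force: 6.7
```

Emit:
carry_out --deltas '[[[0.0,0,-0.08,0,-1],[0,0,-0.2,0,-1],[0,0,-0.4,0,-1],[0,0,-0.6,0,-1],[0,0,-0.8,0,-1]]]'

```text
clock: 52.4
tool_pos: [0.6054, 0.0933, 0.1322]
orientation: [-179.8, 50.0, -85.5]
force: [0.9, 1.2, -0.2]
opening: 0.0003
gripper_force: 0.0
```

Emit:
carry_out --deltas '[[[0,0,-0.2,0,-1],[0,0,-0.4,0,-1],[0,0,-0.5,0,-1],[0,0,-0.5,0,-1]]]'

```text
clock: 52.8
tool_pos: [0.6125, 0.0152, 0.1975]
orientation: [-179.5, 49.9, -85.3]
force: [0.1, 0.1, 0.3]
opening: 0.0004
gripper_force: 0.0
```

```bash
python3 -c "
from h import *
np.set_printoptions(precision=3,suppress=True)
mv([.597,.0,.2])
W=ctrl.snapshot('wrist');T=ctrl.snapshot('top')
for s in (W,T):
  for r in ctrl.spot_point(s,'tray_front'): print(r['p'],r['centre'],onz(s,r['centre'],.05))
for n in ('jar','mold','mug','glue','pinwheel'):
  for r in ctrl.spot_point(T,n)[:1]: print(n,onz(T,r['centre'],0))
"
```

```text
pos [0.613 0.015 0.197] ori [-179.5   49.9  -85.3] q [-14.  28.  12. -47. -93.  25.] axis [-0.053  0.763 -0.644] tooly [-0.997 -0.074 -0.006] F [0.1 0.1 0.3] t 52.8
delta units [ 0.035  0.083 -0.062] dist 0.021841892696356485
0.87 [322.7, 198.2] [0.598 0.187 0.05 ]
jar [ 0.46  -0.149  0.   ]
glue [0.764 0.217 0.   ]
pinwheel [0.761 0.002 0.   ]
```

```bash
python3 -c "
from h import *
W=ctrl.snapshot('wrist')
for r in ctrl.spot_point(W,'tray_front'): print(r['p'],onz(W,r['centre'],.05))
print(ctrl.close_job())"
```

```text
0.6 [0.59489804 0.18409532 0.05      ]
the job is handed in; nothing more can be done
None
```

I put the dinosaur in the tackle box's tray and pushed the tray in until it latched. The camera puts its front back at the shut position, and I handed the job in at about 53 s. I checked the dinosaur was standing before I pushed the tray in, but could not see it once shut. The jar, glue and pinwheel were where they started; the mold and mug did not show in the last check.

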